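Load the cup warmer and switch it on

TASK

Load the cup warmer: first stand every tall blue tumbler upright on the black strip at the back, and only then stand the short terracotta cups upright on the cork mat in front, so that you never have to reach over them; also stack all the white saucers in one square, flush-edged pile on the yellow rectangle, lined up with it. When everything is loaded, press the red power button fully down and let it go. Leave the milk jug and the tamper where they are.

Things in the scene. Friction and masses are not known exactly. Their poses are not given: they have to be found in the camera images.
- warmer: the cup warmer: a fixed low steel box, 240 mm deep (its x) x 330 mm wide (its y), flat top 32 mm above the counter, standing at a slightly different place and yaw each time; origin at the middle of its underside, on the counter. Its x points from its front (robot side) to its back, y along its width to the robot's left, z up; back, front and pad share these axes
- back (a point): centre of the black rubber strip (75 mm in x by 270 mm in y) let flush into the warmer's top along its back, the side away from the robot; on the top surface, at (+70, 0) mm from the warmer's middle
- front (a point): centre of the brown cork mat (75 mm in x by 150 mm in y), flush in the warmer's top near its front; on the top surface, at (-55, -20) mm from the warmer's middle
- pad (a point): centre of the yellow rectangle (84 mm in x by 54 mm in y, the size of one saucer), flush in the warmer's top, front left; on the top surface, at (-55, +115) mm from the warmer's middle
- power (a joint): the warmer's red power button, a spring push button on the warmer's top at its front right, (-55, -135) mm from the warmer's middle, cap radius 12 mm in a black housing; 0 = up, 0.006 m = fully down, which takes about 5 N; it springs back. It counts as pressed beyond 0.0045 m
- power_top (a point): centre of the top of the red button's cap; press straight down
- saucer1_mid (a point): a white rectangular stoneware saucer, 84 mm (its x) x 54 mm (its y) x 14 mm thick, flat above and below, plain both ways round, with a grey printed disc on top, about 0.12 kg; the point is its centre, half-way up (7 mm). Three or four of them are there, lying flat on the counter, well apart
- saucer2_mid (a point): another such saucer (84 x 54 x 14 mm), point at its centre
- saucer3_mid (a point): another such saucer (84 x 54 x 14 mm), point at its centre
- saucer4_mid (a point): another such saucer (84 x 54 x 14 mm), point at its centre
- tall1_mid (a point): a tall blue glazed tumbler, open at the top, 120 mm high, 56 mm wide at the foot and 58 mm at the rim, wall 4 mm, about 0.22 kg, upright on the counter; the point is on its axis half-way up (60 mm). One or two of them are there
- tall2_mid (a point): another such tall blue tumbler, point on its axis 60 mm up
- cup1_mid (a point): a short terracotta espresso cup without a handle, open at the top, 56 mm high, 52 mm wide at the foot and 56 mm at the rim, wall 4 mm, about 0.13 kg, upright on the counter; the point is on its axis half-way up (28 mm). One or two of them are there
- cup2_mid (a point): another such short cup, point on its axis 28 mm up
- jug: bystander: steel milk jug, 84 mm wide, 100 mm high, at the far side; origin at the centre of its foot; leave alone
- tamper: bystander: steel coffee tamper, 58 mm wide, 94 mm high, at the far side; origin at the centre of its foot; leave alone

How it is judged (in metres and radians):
On the way, in this order (a step that is already met when the one before it is completed fails the run):
1. every tall tumbler stands upright, let go, on the back strip while no short cup is on or near the cork mat yet (x of tall1_mid in the frame of back between -0.03 and 0.03 m and y of tall1_mid in the frame of back between -0.125 and 0.125 m and z of tall1_mid in the frame of back between 0.052 and 0.068 m and angle between each of tall1_mid, tall2_mid's own z axis and vertical below 0.1 rad and x of tall2_mid in the frame of back between -0.03 and 0.03 m and y of tall2_mid in the frame of back between -0.125 and 0.125 m and z of tall2_mid in the frame of back between 0.052 and 0.068 m and contact force between the fingers and tall1 below 0.3 N and contact force between the fingers and tall2 below 0.3 N and horizontal distance between each of cup1_mid, cup2_mid and front above 0.11 m), for 0.2 s.
2. the cups stand upright on the cork mat and the saucers are piled squarely on the yellow rectangle, tumblers still in place, all let go (x of tall1_mid in the frame of back between -0.03 and 0.03 m and y of tall1_mid in the frame of back between -0.125 and 0.125 m and z of tall1_mid in the frame of back between 0.052 and 0.068 m and angle between each of tall1_mid, tall2_mid, cup1_mid, cup2_mid's own z axis and vertical below 0.1 rad and x of tall2_mid in the frame of back between -0.03 and 0.03 m and y of tall2_mid in the frame of back between -0.125 and 0.125 m and z of tall2_mid in the frame of back between 0.052 and 0.068 m and x of cup1_mid in the frame of front between -0.03 and 0.03 m and y of cup1_mid in the frame of front between -0.065 and 0.065 m and z of cup1_mid in the frame of front between 0.02 and 0.036 m and x of cup2_mid in the frame of front between -0.03 and 0.03 m and y of cup2_mid in the frame of front between -0.065 and 0.065 m and z of cup2_mid in the frame of front between 0.02 and 0.036 m and horizontal distance between each of saucer1_mid, saucer2_mid, saucer3_mid, saucer4_mid and pad below 0.012 m and angle between the x axis of each of saucer1_mid, saucer2_mid, saucer3_mid, saucer4_mid and the x axis of pad, either way round below 0.14 rad and angle between each of saucer1_mid, saucer2_mid, saucer3_mid, saucer4_mid's own z axis and vertical below 0.06 rad and z of each of saucer1_mid, saucer2_mid, saucer3_mid, saucer4_mid in the frame of pad below 0.062 m and horizontal distance between each of saucer2_mid, saucer3_mid, saucer4_mid and saucer1_mid below 0.007 m and angle between the x axis of each of saucer2_mid, saucer3_mid, saucer4_mid and the x axis of saucer1_mid, either way round below 0.12 rad and horizontal distance between each of saucer3_mid, saucer4_mid and saucer2_mid below 0.007 m and angle between the x axis of each of saucer3_mid, saucer4_mid and the x axis of saucer2_mid, either way round below 0.12 rad and horizontal distance between saucer4_mid and saucer3_mid below 0.007 m and angle between the x axis of saucer4_mid and the x axis of saucer3_mid, either way round below 0.12 rad and contact force between the fingers and tall1 below 0.3 N and contact force between the fingers and tall2 below 0.3 N and contact force between the fingers and cup1 below 0.3 N and contact force between the fingers and cup2 below 0.3 N and contact force between the fingers and saucer1 below 0.3 N and contact force between the fingers and saucer2 below 0.3 N and contact force between the fingers and saucer3 below 0.3 N and contact force between the fingers and saucer4 below 0.3 N), for 0.2 s.
3. the power button is pressed fully down (value of joint power above 0.0045 m), for 0.05 s.
At the end, for the whole second after the job is handed in: Tumblers upright on the back strip (centres within 30 mm of its midline), cups upright on the cork mat (within 30 mm in x, 65 mm in y of its middle), saucers flat in one pile: centres within 12 mm of the pad's and 7 mm of each other, turned under 0.14 and 0.12 rad. All at rest, button up (x of tall1_mid in the frame of back between -0.03 and 0.03 m and y of tall1_mid in the frame of back between -0.125 and 0.125 m and z of tall1_mid in the frame of back between 0.052 and 0.068 m and angle between each of tall1_mid, tall2_mid, cup1_mid, cup2_mid's own z axis and vertical below 0.1 rad and x of tall2_mid in the frame of back between -0.03 and 0.03 m and y of tall2_mid in the frame of back between -0.125 and 0.125 m and z of tall2_mid in the frame of back between 0.052 and 0.068 m and x of cup1_mid in the frame of front between -0.03 and 0.03 m and y of cup1_mid in the frame of front between -0.065 and 0.065 m and z of cup1_mid in the frame of front between 0.02 and 0.036 m and x of cup2_mid in the frame of front between -0.03 and 0.03 m and y of cup2_mid in the frame of front between -0.065 and 0.065 m and z of cup2_mid in the frame of front between 0.02 and 0.036 m and horizontal distance between each of saucer1_mid, saucer2_mid, saucer3_mid, saucer4_mid and pad below 0.012 m and angle between the x axis of each of saucer1_mid, saucer2_mid, saucer3_mid, saucer4_mid and the x axis of pad, either way round below 0.14 rad and angle between each of saucer1_mid, saucer2_mid, saucer3_mid, saucer4_mid's own z axis and vertical below 0.06 rad and z of each of saucer1_mid, saucer2_mid, saucer3_mid, saucer4_mid in the frame of pad below 0.062 m and horizontal distance between each of saucer2_mid, saucer3_mid, saucer4_mid and saucer1_mid below 0.007 m and angle between the x axis of each of saucer2_mid, saucer3_mid, saucer4_mid and the x axis of saucer1_mid, either way round below 0.12 rad and horizontal distance between each of saucer3_mid, saucer4_mid and saucer2_mid below 0.007 m and angle between the x axis of each of saucer3_mid, saucer4_mid and the x axis of saucer2_mid, either way round below 0.12 rad and horizontal distance between saucer4_mid and saucer3_mid below 0.007 m and angle between the x axis of saucer4_mid and the x axis of saucer3_mid, either way round below 0.12 rad and linear speed of each of tall1, tall2, cup1, cup2, saucer1, saucer2, saucer3, saucer4 below 0.02 m/s and value of joint power below 0.002 m); the robot touches nothing.
It fails at once if the jug is moved more than 30 mm (distance of jug from where it was at the start of the episode above 0.03 m).
It fails at once if the tamper is moved more than 30 mm (distance of tamper from where it was at the start of the episode above 0.03 m).
Of tall1, tall2 only 1 to 2 are there at a start; the rules pass over those that are not, and their reading is None.
Of cup1, cup2 only 1 to 2 are there at a start; the rules pass over those that are not, and their reading is None.
Of saucer1, saucer2, saucer3, saucer4 only 3 to 4 are there at a start; the rules pass over those that are not, and their reading is None.
At some moment in a run one of cup1, cup2 may be knocked a few centimetres aside while the robot is not near it.
It also fails if it takes over 210 s, if anything falls off the work surface, if the arm or the gripper's body presses on something with over 40 N, if the wrist force passes 120 N, or if a joint passes its speed limit or range.

ROBOT

A 6-joint arm with a two-finger parallel gripper is mounted at the origin on the work surface. World frame = base frame: x ahead of the robot, y to its left, z up, the work surface at z = 0. Lengths are in m, angles in degrees, forces in N, time in s.
With the tool pointing down it reaches from about 0.35 to 0.875 m from the base axis. Payload 4.2 kg.
Tool frame: the origin (TCP) lies at the very end of the fingers, on their centre line; the grasp point (between the pads) lies 19 mm behind it; z points along the fingers, y is the direction in which the jaws open and shut (so a half turn about z gives the same grasp; the last joint's range is limited). The gripper opens to 87 mm and grips with 3 to 60 N. Pads are 19 mm wide; open, the fingers measure 117 mm over their backs; the gripper's body (75 mm by 190 mm) begins 51 mm behind the grasp point.
Start: joints at [86.322, 22.042, 0.453, 0, -68.411, -14.817], TCP at [0.198, 0.593, 0.223] pointing down, gripper open.
Joint ranges: [-179.83, 179.83], [-69.29, 118.12], [-61.27, 80.66], [-181.25, 117.63], [-171.15, -9.14], [-177.46, 177.46]. Speed limits (degrees/s): [159.86, 159.86, 180, 180, 180, 180].

INTERFACE

Orientations are given as a 3x3 rotation matrix whose columns are the frame's x, y, z axes.
In Python, from station import r, imaging gives the robot as it stands. The module is installed in compiled form; this text tells all that it offers.
- The arm moves only by the tool move_arm, never from a script. Its argument "motion" is one flat list of numbers, 7 for each row, row after row: the shift along the tool's x, y, z in units of 40 mm (1.0 is 40 mm), then the turn, a rotation vector about the tool's x, y, z in units of 5 degrees (1.0 is 5 degrees), then the gripper's target within -1 to 1 (shut at 1, half-way at 0, fully open at -1). In form: [dx, dy, dz, wx, wy, wz, gripper, dx, dy, dz, wx, wy, wz, gripper, ...]. A call has 1 to 20 rows; each row is the pose to reach, as a shift and turn from the pose measured when the call began, along the tool's axes at that moment; what a row does not reach only later rows make up. A row lasts 1/12 s, in which the tool goes at most 41.7 mm and 7.16 degrees, less where a joint would pass 70% of its speed; a pose out of reach is approached as far as the arm can. A call with a gripper value outside its range is refused whole. The fingers move at their own pace and stop on an object; the grip force is fixed at half the most. Time passes only in rows, so rows that repeat a pose let the fingers close. It gives the time, the measured TCP pose, the force and the opening at its end, in the units of the state.
- r.sense(): the state, without advancing time (a new reading comes with each control period).
- imaging.capture(name): name is "scene" or "side" or "wrist"; returns the picture (384x512x3 uint8, blue, green, red); there is no depth.
- imaging.camera_params(name): a dict with "intrinsics" (3x3 intrinsics, pixels), "world_from_camera" (4x4, takes a point from camera to world coordinates). Camera axes: x right, y down, z forward; pixel columns grow to the right and rows downward; lengths in m; the calibration is good to about 2 mm. A picture is of the moment at which its call begins: read the wrist's pose just before it. camera_params takes no time and is no camera call; for the wrist camera it gives the pose at the moment of the call.
- r.finish_job(): hands the job in, once; it reports no verdict.
The state is a dict: "time_s": time; "joints": joint angles; "joint_velocities": joint speeds; "effort": joint torques, N m; "tcp_pos": TCP position; "ee_rot": TCP orientation; "wrist_force": force on the tool from outside, world axes, zero at the start; "moment": the same for the moment, N m; "gripper_width": opening from 0.0 (shut) to 1.0 (fully open).
Only numpy, scipy, OpenCV 4.12 (cv2) and the standard library are available. Lean on these libraries where they do the work, as an engineer would, in place of code of your own. Each camera call takes 0.05 s, during which the arm holds its last target.

## Working session

There is one attempt and no reset: what is moved stays moved. The work goes in short steps, Python scripts to look and compute and a tool call to move; the robot and the scene stay as the last step left them, time stands still between calls to the robot, and variables do not carry over. Pictures are saved under pics/ and viewed, and the job is handed in when it is done.

Besides the shell and the picture viewer there is one more tool, called after ">>>" in YAML: its name, and indented under it one key for each argument. move_arm: Moves the arm, as the interface text tells. Its arguments: {"type":"object","properties":{"motion":{"type":"array","items":{"type":"number"}}},"required":["motion"]}

```bash
mkdir -p pics; ls; python3 - <<'E'
from station import r, imaging
import cv2,numpy as np
np.set_printoptions(precision=4,suppress=True)
s=r.sense();print(s['time_s'],s['tcp_pos'],s['ee_rot'],s['gripper_width'],s['wrist_force'])
for n in("scene","side","wrist"):
    p=imaging.camera_params(n);print(n,p)
    cv2.imwrite(f"pics/a_{n}.png",imaging.capture(n))
E
```

```text
pics
0.0 [0.1981 0.5921 0.2215] [[ 0.9483 -0.3174 -0.0006]
 [-0.3174 -0.9483 -0.0021]
 [ 0.0001  0.0022 -1.    ]] 1.002278361079364 [-0.5164 -0.2015 -0.7672]
scene {'intrinsics': array([[471.9919,   0.    , 257.8799],
       [  0.    , 471.9919, 187.5147],
       [  0.    ,   0.    ,   1.    ]]), 'world_from_camera': array([[-0.4279,  0.7208, -0.5453,  1.434 ],
       [ 0.9038,  0.3375, -0.263 ,  0.3851],
       [-0.0056, -0.6054, -0.7959,  1.2703],
       [ 0.    ,  0.    ,  0.    ,  1.    ]])}
side {'intrinsics': array([[500.111 ,   0.    , 253.9876],
       [  0.    , 500.111 , 188.8246],
       [  0.    ,   0.    ,   1.    ]]), 'world_from_camera': array([[ 0.88  , -0.3399,  0.3318,  0.1314],
       [-0.4749, -0.6142,  0.6302, -0.8849],
       [-0.0104, -0.7122, -0.7019,  1.0276],
       [ 0.    ,  0.    ,  0.    ,  1.    ]])}
wrist {'intrinsics': array([[331.2696,   0.    , 257.2511],
       [  0.    , 331.2696, 188.8846],
       [  0.    ,   0.    ,   1.    ]]), 'world_from_camera': array([[-0.317 , -0.9131, -0.2563,  0.2675],
       [-0.9484,  0.3056,  0.0843,  0.5682],
       [ 0.0014,  0.2698, -0.9629,  0.3833],
       [ 0.    ,  0.    ,  0.    ,  1.    ]])}
```

View pics/a_scene.png

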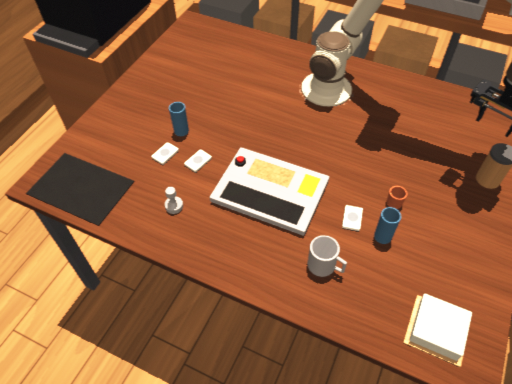

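View pics/a_side.png

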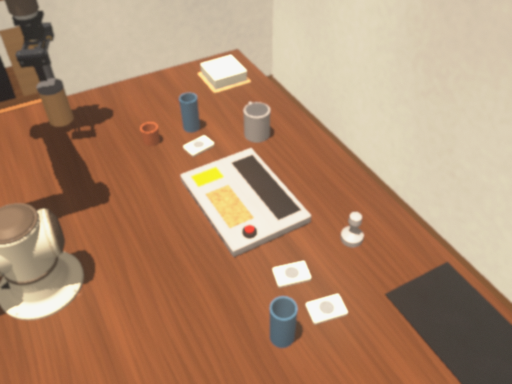

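View pics/a_wrist.png

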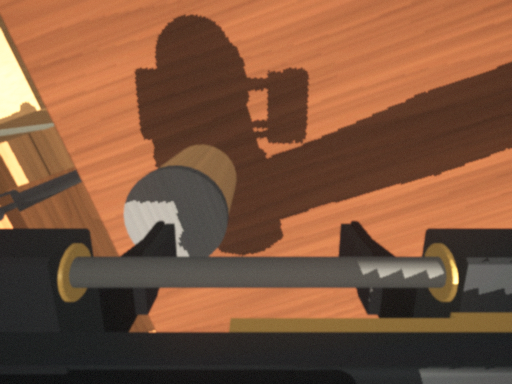

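```bash
cat > h.py <<'E'
from station import r, imaging
import cv2,numpy as np
np.set_printoptions(precision=4,suppress=True)
def P(n):
    p=imaging.camera_params(n);return p['intrinsics'],p['world_from_camera']
def proj(n,X,cp=None):
    K,T=cp or P(n);X=np.atleast_2d(X);c=(X-T[:3,3])@T[:3,:3];q=c@K.T;return q[:,:2]/q[:,2:]
def unproj(n,uv,z,cp=None):
    K,T=cp or P(n);uv=np.atleast_2d(np.array(uv,float));d=np.c_[uv,np.ones(len(uv))]@np.linalg.inv(K).T@T[:3,:3].T
    return T[:3,3]+d*((z-T[2,3])/d[:,2])[:,None]
def rect(n,im,z,x0,x1,y0,y1,s=1000.,cp=None):
    """top-down: col=(y1-y)*s , row=(x1-x)*s"""
    w=int((y1-y0)*s);h=int((x1-x0)*s)
    W=np.array([[x1,y1,z],[x1,y0,z],[x0,y0,z],[x0,y1,z]]);src=proj(n,W,cp).astype(np.float32)
    dst=np.float32([[0,0],[w,0],[w,h],[0,h]])
    return cv2.warpPerspective(im,cv2.getPerspectiveTransform(src,dst),(w,h),flags=cv2.INTER_CUBIC)
E
python3 - <<'E'
from h import *
for n in("scene","side"):
    im=cv2.imread(f"pics/a_{n}.png")
    o=rect(n,im,0.032,0.2,0.9,-0.5,0.5,750)
    cv2.imwrite(f"pics/b_{n}.png",o)
E
```

```text
(no output)
```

View pics/b_scene.png

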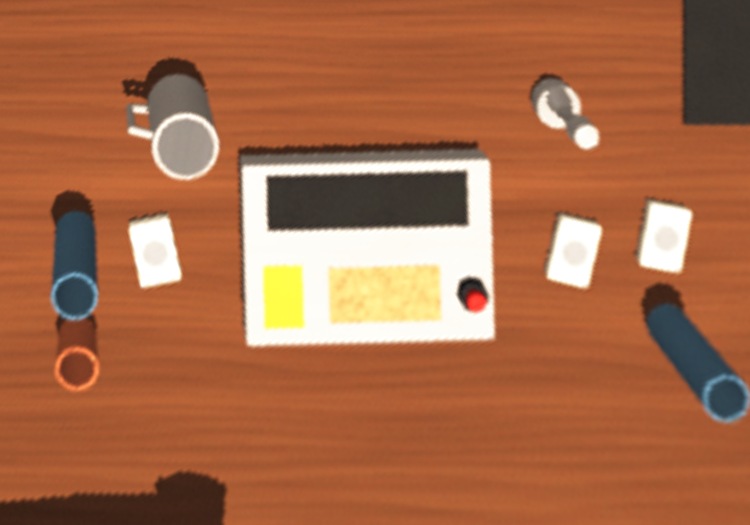

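View pics/b_side.png

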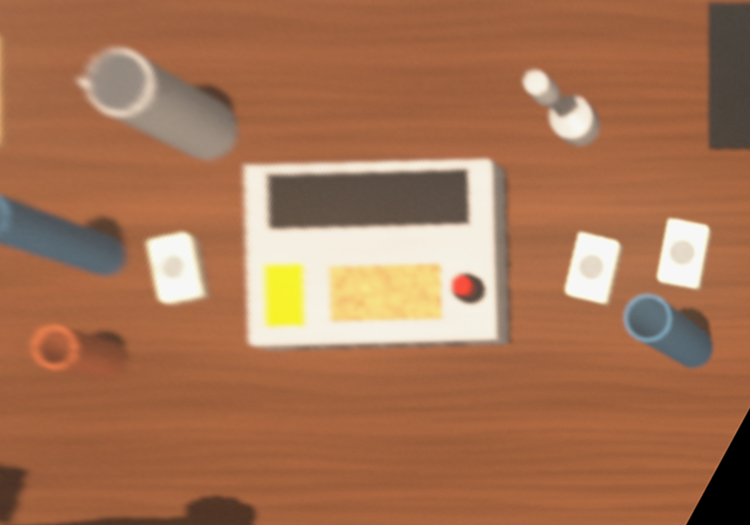

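```bash
cat > meas.py <<'E'
from h import *
X0,X1,Y0,Y1,S=0.2,0.9,-0.62,0.62,1000.
def w(c): return np.array([X1-c[1]/S, Y1-c[0]/S])
def ang(rc):
    b=cv2.boxPoints(rc); e0=b[1]-b[0]; e1=b[2]-b[1]
    e=e0 if np.linalg.norm(e0)>np.linalg.norm(e1) else e1   # long side
    v=np.array([-e[1],-e[0]]); a=np.degrees(np.arctan2(v[1],v[0])); return (a+90)%180-90
def blobs(n,im,z,f,amin,amax,show=True,lab=''):
    o=rect(n,im,z,X0,X1,Y0,Y1,S); hsv=cv2.cvtColor(o,cv2.COLOR_BGR2HSV)
    m=f(hsv.astype(int),o.astype(int)).astype(np.uint8)*255
    m=cv2.morphologyEx(m,cv2.MORPH_OPEN,np.ones((3,3),np.uint8))
    cs,_=cv2.findContours(m,cv2.RETR_EXTERNAL,cv2.CHAIN_APPROX_NONE);out=[]
    for c in cs:
        a=cv2.contourArea(c)
        if amin<a<amax:
            rc=cv2.minAreaRect(c);print(n,lab,'c',w(rc[0]),'size',np.round(rc[1],1),'longang %.2f'%ang(rc),'area',a);out.append((w(rc[0]),rc,c))
    return out
Hs=lambda h:h[...,0]; 
yellow=lambda h,b:(h[...,0]>25)&(h[...,0]<33)&(h[...,1]>150)&(h[...,2]>150)
black=lambda h,b:(b.max(2)<95)
white=lambda h,b:(h[...,1]<60)&(h[...,2]>170)
blue=lambda h,b:(h[...,0]>95)&(h[...,0]<120)&(h[...,1]>70)
cork=lambda h,b:(h[...,0]>12)&(h[...,0]<25)&(h[...,2]>190)&(h[...,1]>60)
E
python3 - <<'E'
from meas import *
for n in("scene","side"):
    im=cv2.imread(f"pics/a_{n}.png")
    blobs(n,im,.032,yellow,2000,9000,lab='yellow')
    blobs(n,im,.032,cork,5000,15000,lab='cork')
    blobs(n,im,.032,black,10000,30000,lab='black')
    blobs(n,im,.014,white,3000,6000,lab='saucer')
    blobs(n,im,.032,white,30000,90000,lab='top')
E
```

```text
scene yellow c [0.5046 0.1229] size [78.9 48.5] longang 1.25 area 3636.5
scene cork c [ 0.5085 -0.0126] size [ 74.4 148.5] longang -88.32 area 8867.5
scene black c [0.2975 0.4105] size [193. 419.] longang -90.00 area 27485.5
scene black c [0.6328 0.011 ] size [ 68.7 263.2] longang -88.57 area 17577.0
scene saucer c [ 0.5522 -0.2741] size [58.6 87.6] longang -13.63 area 4813.0
scene saucer c [0.5524 0.2928] size [87.9 56.7] longang 11.73 area 4670.0
scene saucer c [ 0.5719 -0.3973] size [58.8 87.5] longang -11.07 area 4824.5
scene top c [0.5645 0.01  ] size [241.3 331.1] longang -88.48 area 78832.5
side yellow c [0.507  0.1215] size [77.3 45.3] longang 1.85 area 3352.0
side cork c [ 0.5104 -0.0135] size [ 75.  149.7] longang -88.57 area 10907.0
side cork c [0.782  0.5585] size [158. 123.] longang 0.00 area 6588.5
side black c [0.2656 0.5565] size [172.7 129.2] longang 44.63 area 12712.5
side saucer c [0.5508 0.2874] size [89.8 60.8] longang 11.82 area 5120.5
side saucer c [ 0.5512 -0.2789] size [58.9 87.4] longang -13.54 area 4867.0
side saucer c [ 0.5706 -0.4019] size [57.7 87. ] longang -10.89 area 4778.5
side saucer c [0.819 0.606] size [ 28. 144.] longang 0.00 area 3349.5
side top c [0.5623 0.0046] size [242.5 332.9] longang -88.48 area 79674.5
```

```bash
cat > cyl.py <<'E'
from h import *
from scipy.optimize import minimize
def sil(n,x,y,z0,h,rf,rt,cp,sh,k=4):
    t=np.linspace(0,2*np.pi,60);a=np.c_[x+rf*np.cos(t),y+rf*np.sin(t),0*t+z0];b=np.c_[x+rt*np.cos(t),y+rt*np.sin(t),0*t+z0+h]
    p=proj(n,np.r_[a,b],cp)
    hull=cv2.convexHull(((p+0.5)*k).astype(np.float32))
    m=np.zeros((sh[0]*k,sh[1]*k),np.uint8);cv2.fillConvexPoly(m,np.round(hull*16).astype(np.int32),1,shift=4)
    return cv2.resize(m.astype(np.float32),(sh[1],sh[0]),interpolation=cv2.INTER_AREA)
def fit(n,mask,x,y,z0,h,rf,rt,cp=None):
    cp=cp or P(n)
    q=proj(n,[[x,y,z0+h/2]],cp)[0];mm=np.zeros_like(mask);u,v=map(int,q);R=60
    mm[max(0,v-R):v+R,max(0,u-R):u+R]=mask[max(0,v-R):v+R,max(0,u-R):u+R];mm=mm.astype(np.float32)
    def f(p):
        s=sil(n,p[0],p[1],z0,h,rf,rt,cp,mask.shape);return 1-np.minimum(s,mm).sum()/np.maximum(s,mm).sum()
    o=minimize(f,[x,y],method='Nelder-Mead',options=dict(initial_simplex=[[x,y],[x+.015,y],[x,y+.015]],xatol=2e-4,fatol=1e-4))
    return o.x,1-o.fun
E
python3 - <<'E'
from cyl import *
for n in("scene","side"):
    im=cv2.imread(f"pics/a_{n}.png");h=cv2.cvtColor(im,cv2.COLOR_BGR2HSV).astype(int)
    m=((h[...,0]>92)&(h[...,0]<122)&(h[...,1]>70)).astype(np.uint8)
    cv2.imwrite(f"pics/m_{n}.png",m*255)
    b=im.astype(int)
    for g in((.5,.47),(.42,-.42)): print(n,g,fit(n,m,*g,0,.12,.028,.029))
    c=proj(n,[[.42,.47,.03]])[0];u,v=map(int,c);cr=im[v-40:v+40,u-50:u+50];cv2.imwrite(f"pics/cup_{n}.png",cv2.resize(cr,None,fx=6,fy=6))
E
```

```text
scene (0.5, 0.47) (array([0.569 , 0.3994]), np.float64(0.8382405638694763))
scene (0.42, -0.42) (array([ 0.4421, -0.4091]), np.float64(0.8127639889717102))
side (0.5, 0.47) (array([0.5 , 0.47]), np.float64(0.0))
side (0.42, -0.42) (array([ 0.4822, -0.3534]), np.float64(0.04001039266586304))
```

View pics/cup_scene.png

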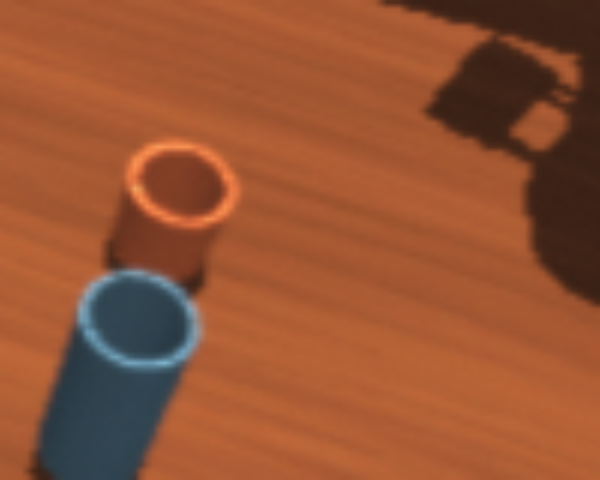

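View pics/cup_side.png

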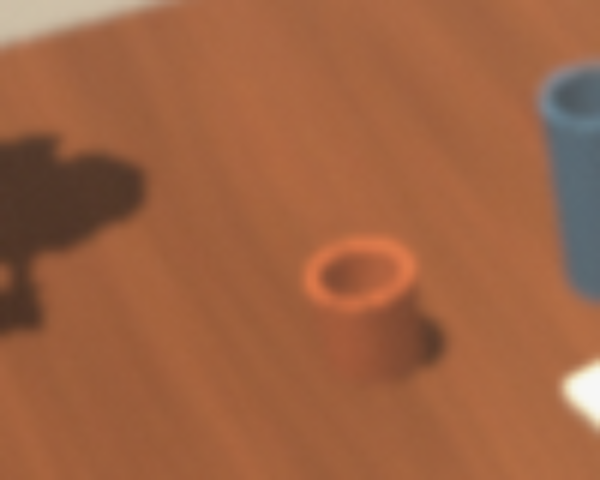

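```bash
cat > cups.py <<'E'
from cyl import *
def bluemask(im):
    h=cv2.cvtColor(im,cv2.COLOR_BGR2HSV).astype(int)
    return ((h[...,0]>85)&(h[...,0]<125)&(h[...,1]>45)&(h[...,2]>40)).astype(np.uint8)
def rim(n,im,x,y,z,cp=None,R=.045,rr=.027):
    """orange rim ring: rectified, circle fit on bright ring near guess"""
    s=2000.;o=rect(n,im,z,x-R,x+R,y-R,y+R,s,cp).astype(int)
    q=o[...,2]-0.6*o[...,1]-0.4*o[...,0]; q=q.astype(np.float32); q-=np.median(q)
    best=None;N=q.shape[0];yy,xx=np.mgrid[:N,:N]
    # ring correlation
    k=int(2*R*s*.4)|1;rad=rr*s;K=np.arange(-70,71);d=np.hypot(*np.meshgrid(K,K))
    ker=np.where(abs(d-rad)<4,1.,0);ker/=ker.sum();k2=np.where((abs(d-rad)>=6)&(abs(d-rad)<14),1.,0);ker-=k2/k2.sum()
    c=cv2.filter2D(cv2.copyMakeBorder(q,70,70,70,70,cv2.BORDER_REPLICATE),-1,ker.astype(np.float32))[70:-70,70:-70]
    _,v,_,p=cv2.minMaxLoc(c);return np.array([x+R-p[1]/s,y+R-p[0]/s]),v
E
python3 - <<'E'
from cups import *
for n in("scene","side"):
    im=cv2.imread(f"pics/a_{n}.png");m=bluemask(im)
    for g in((.56,.4),(.44,-.4)): print(n,g,fit(n,m,*g,0,.12,.028,.029))
    print('cup',rim(n,im,.425,.405,.056,R=.07))
    print(unproj(n,{'scene':[(398,191)],'side':[(150,127)]}[n],.056))
    h=cv2.cvtColor(im,cv2.COLOR_BGR2HSV)
E
```

```text
scene (0.56, 0.4) (array([0.5699, 0.3995]), np.float64(0.8813604712486267))
scene (0.44, -0.4) (array([ 0.4436, -0.4096]), np.float64(0.8455589413642883))
cup (array([0.4285, 0.3975]), 29.345539093017578)
[[0.4243 0.3969 0.056 ]]
side (0.56, 0.4) (array([0.5771, 0.414 ]), np.float64(0.4171965718269348))
side (0.44, -0.4) (array([ 0.4492, -0.4044]), np.float64(0.6734018325805664))
cup (array([0.4305, 0.396 ]), 13.050138473510742)
[[0.4345 0.3936 0.056 ]]
```

```bash
cat > plan.py <<'E'
from h import *
import sys
from scipy.spatial.transform import Rotation as Ro
def plan(*wps):
    """wps: (x,y,z,yawdeg) -> units relative to current measured pose"""
    s=r.sense();p=np.array(s['tcp_pos']);R=np.array(s['ee_rot'])
    print('t',s['time_s'],'tcp',p,'yaw %.2f'%np.degrees(np.arctan2(R[1,0],R[0,0])),'tilt %.2f'%np.degrees(np.arccos(min(1,-R[2,2]))),'F',np.round(s['wrist_force'],1),'g',round(s['gripper_width'],3),'j',np.round(s['joints'],0))
    for w in wps:
        a=np.radians(w[3]);T=np.array([[np.cos(a),np.sin(a),0],[np.sin(a),-np.cos(a),0],[0,0,-1]])
        d=R.T@(np.array(w[:3])-p)/.04;rv=Ro.from_matrix(R.T@T).as_rotvec(degrees=True)
        print(w,'->',np.round(d,2),np.round(rv/5,2),'dist %.0fmm rot %.0f'%(np.linalg.norm(d)*40,np.linalg.norm(rv)))
if __name__=='__main__':
    plan(*[tuple(map(float,a.split(','))) for a in sys.argv[1:]])
E
python3 plan.py .48,.40,.27,0 .57,.399,.22,0
python3 -c "
from h import *
print(unproj('scene',[(488,183)],0),unproj('side',[(62,120)],0))"
```

```text
t 0.15 tcp [0.1981 0.5923 0.2217] yaw -18.50 tilt 0.10 F [-0.4  0.  -0.1] g 0.996 j [ 86.  22.   0.  -0. -68. -15.]
(0.48, 0.4, 0.27, 0.0) -> [ 8.21  2.32 -1.2 ] [ 0.02  0.   -3.7 ] dist 345mm rot 19
(0.57, 0.399, 0.22, 0.0) -> [10.35  1.63  0.05] [ 0.02  0.   -3.7 ] dist 419mm rot 19
[[0.2152 0.6645 0.    ]] [[0.2012 0.6517 0.    ]]
```

>>> move_arm:
  motion: [2,0.6,-1.2,0,0,-0.9,-1,4,1.2,-1.2,0,0,-1.8,-1,6,1.8,-1.2,0,0,-2.7,-1,8.2,2.3,-0.9,0,0,-3.7,-1,9.2,2.0,-0.5,0,0,-3.7,-1,10.35,1.63,0,0,0,-3.7,-1,10.35,1.63,0,0,0,-3.7,-1,10.35,1.63,0,0,0,-3.7,-1,10.35,1.63,0,0,0,-3.7,-1,10.35,1.63,0,0,0,-3.7,-1,10.35,1.63,0,0,0,-3.7,-1,10.35,1.63,0,0,0,-3.7,-1]

```text
time_s: 1.15
tcp_pos: [0.5725, 0.3965, 0.2193]
ee_rot: [[1.0, -0.005, -0.003], [-0.005, -1.0, -0.004], [-0.003, 0.004, -1.0]]
wrist_force: [-0.5, 1.4, -0.1]
gripper_width: 0.996
```

```bash
cat > wl.py <<'E'
from plan import *
import json
n=sys.argv[1]
p=imaging.camera_params('wrist');im=imaging.capture('wrist');cv2.imwrite(f'pics/{n}.png',im)
np.savez(f'pics/{n}.npz',K=p['intrinsics'],T=p['world_from_camera'])
plan()
E
python3 wl.py w1
```

```text
t 1.2 tcp [0.5709 0.3977 0.2201] yaw -0.18 tilt 0.24 F [-0.4 -0.2 -0.6] g 0.999 j [ 48.  29.  12.   0. -73.  42.]
```

View pics/w1.png

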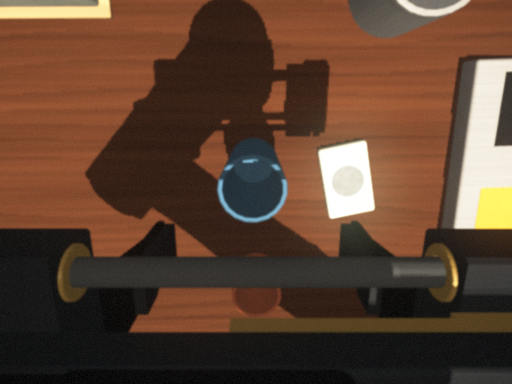

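```bash
python3 - <<'E'
from h import *
d=np.load('pics/w1.npz');cp=(d['K'],d['T'])
print(cp[1])
print(unproj('',[(252,186)],.12,cp),unproj('',[(347,180)],.014,cp))
print(unproj('',[(252,186),(218,186),(287,186),(252,221),(252,152)],.12,cp))
E
python3 plan.py .57,.399,.06,0 
```

```text
[[-0.0047 -0.9622 -0.2724  0.6461]
 [-1.      0.0055 -0.0021  0.3958]
 [ 0.0035  0.2724 -0.9622  0.3807]
 [ 0.      0.      0.      1.    ]]
[[0.5748 0.3995 0.12  ]] [[0.5523 0.2924 0.014 ]]
[[0.5748 0.3995 0.12  ]
 [0.575  0.4273 0.12  ]
 [0.5746 0.371  0.12  ]
 [0.5443 0.3998 0.12  ]
 [0.6028 0.3993 0.12  ]]
t 1.2 tcp [0.5709 0.3977 0.2201] yaw -0.18 tilt 0.24 F [-0.4 -0.2 -0.6] g 0.999 j [ 48.  29.  12.   0. -73.  42.]
(0.57, 0.399, 0.06, 0.0) -> [-0.01 -0.04  4.  ] [ 0.04  0.03 -0.04] dist 160mm rot 0
```

>>> move_arm:
  motion: [0.04,-0.04,0.9,0,0,0,-1,0.04,-0.04,1.8,0,0,0,-1,0.04,-0.04,2.7,0,0,0,-1,0.04,-0.04,3.5,0,0,0,-1,0.04,-0.04,3.95,0,0,0,-1,0.04,-0.04,3.95,0,0,0,-1,0.04,-0.04,3.95,0,0,0,1,0.04,-0.04,3.95,0,0,0,1,0.04,-0.04,3.95,0,0,0,1,0.04,-0.04,3.95,0,0,0,1,0.04,-0.04,3.95,0,0,0,1,0.04,-0.04,3.95,0,0,0,1,0.04,-0.04,3.95,0,0,0,1,0.04,-0.04,3.95,0,0,0,1]

```text
time_s: 2.37
tcp_pos: [0.5727, 0.3994, 0.0635]
ee_rot: [[1.0, -0.003, -0.001], [-0.003, -1.0, -0.002], [-0.001, 0.002, -1.0]]
wrist_force: [-2.0, 1.3, 5.2]
gripper_width: 0.662
```

```bash
python3 plan.py .572,.399,.15,0 .633,.077,.15,1.5 .633,.077,.095,1.5
```

```text
t 2.3667 tcp [0.5727 0.3994 0.0635] yaw -0.16 tilt 0.12 F [-2.   1.3  5.2] g 0.662 j [ 48.  37.   1.   0. -55.  42.]
(0.572, 0.399, 0.15, 0.0) -> [-0.02  0.01 -2.16] [ 0.02  0.01 -0.03] dist 87mm rot 0
(0.633, 0.077, 0.15, 1.5) -> [ 1.53  8.06 -2.15] [ 0.02  0.01 -0.33] dist 339mm rot 2
(0.633, 0.077, 0.095, 1.5) -> [ 1.53  8.06 -0.77] [ 0.02  0.01 -0.33] dist 330mm rot 2
```

>>> move_arm:
  motion: [0,0,-0.8,0,0,0,1,0,0,-1.6,0,0,0,1,0,0.5,-2.15,0,0,0,1,0.1,1.2,-2.15,0,0,0,1,0.3,2.1,-2.15,0,0,0,1,0.5,3.0,-2.15,0,0,0,1,0.7,3.9,-2.15,0,0,0,1,0.9,4.8,-2.15,0,0,0,1,1.1,5.7,-2.15,0,0,-0.1,1,1.3,6.6,-2.15,0,0,-0.2,1,1.5,7.3,-2.15,0,0,-0.3,1,1.53,7.8,-2.15,0,0,-0.33,1,1.53,8.06,-2.15,0,0,-0.33,1,1.53,8.06,-2.15,0,0,-0.33,1,1.53,8.06,-2.15,0,0,-0.33,1,1.53,8.06,-2.15,0,0,-0.33,1,1.53,8.06,-2.15,0,0,-0.33,1]

```text
time_s: 3.78
tcp_pos: [0.6329, 0.0784, 0.1499]
ee_rot: [[1.0, 0.028, -0.001], [0.028, -1.0, -0.002], [-0.001, 0.002, -1.0]]
wrist_force: [-0.5, 0.2, -1.6]
gripper_width: 0.664
```

```bash
python3 wl.py w2; python3 plan.py  .633,.077,.097,1.5
```

```text
t 3.8333 tcp [0.6329 0.0784 0.15  ] yaw 1.59 tilt 0.11 F [-0.1  0.2 -1.8] g 0.663 j [ 22.  26.  -3.   0. -60.  70.]
t 3.8333 tcp [0.6329 0.0784 0.15  ] yaw 1.59 tilt 0.11 F [-0.1  0.2 -1.8] g 0.663 j [ 22.  26.  -3.   0. -60.  70.]
(0.633, 0.077, 0.097, 1.5) -> [0.   0.03 1.33] [0.02 0.01 0.02] dist 53mm rot 0
```

View pics/w2.png

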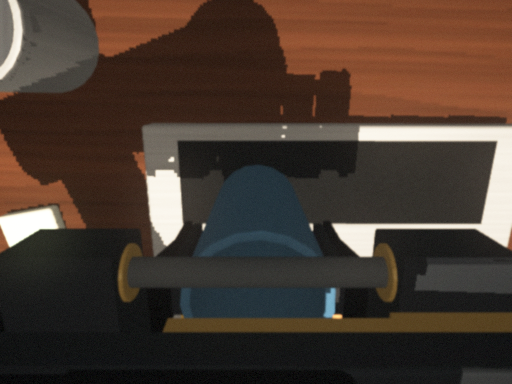

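```bash
python3 - <<'E'
from h import *
d=np.load('pics/w2.npz');cp=(d['K'],d['T'])
q=unproj('',[(179,141),(496,141),(483,222),(144,125),],.032,cp);print(q)
E
```

```text
[[ 0.6677  0.1443  0.032 ]
 [ 0.6752 -0.1227  0.032 ]
 [ 0.6023 -0.1272  0.032 ]
 [ 0.6802  0.1729  0.032 ]]
```

>>> move_arm:
  motion: [0,0.03,0.5,0,0,0,1,0,0.03,1.0,0,0,0,1,0,0.03,1.25,0,0,0,1,0,0.03,1.33,0,0,0,1,0,0.03,1.34,0,0,0,1,0,0.03,1.34,0,0,0,1,0,0.03,1.34,0,0,0,0.2,0,0.03,1.34,0,0,0,-1,0,0.03,1.34,0,0,0,-1,0,0.03,1.34,0,0,0,-1,0,0.03,1.34,0,0,0,-1,0,0.03,0.8,0,0,0,-1,0,0.03,0,0,0,0,-1,0,0.03,-0.8,0,0,0,-1,0,0.03,-1.6,0,0,0,-1,0,0.03,-2.0,0,0,0,-1,0,0.03,-2.0,0,0,0,-1]

```text
time_s: 5.25
tcp_pos: [0.6356, 0.0777, 0.2361]
ee_rot: [[1.0, 0.028, 0.01], [0.028, -1.0, 0.001], [0.01, -0.0, -1.0]]
wrist_force: [0.3, 0.5, 1.2]
gripper_width: 1.0
```

```bash
python3 plan.py .55,-.20,.23,0 .444,-.41,.2,0; python3 - <<'E'
from h import *
cv2.imwrite('pics/c1.png',imaging.capture('scene'))
E
```

```text
t 5.25 tcp [0.6356 0.0777 0.2361] yaw 1.62 tilt 0.57 F [0.3 0.5 1.2] g 1.0 j [ 22.  23.   3.   0. -70.  70.]
(0.55, -0.2, 0.23, 0.0) -> [-2.34  6.88  0.13] [-0.01 -0.11  0.32] dist 291mm rot 2
(0.444, -0.41, 0.2, 0.0) -> [-5.14 12.05  0.85] [-0.01 -0.11  0.32] dist 525mm rot 2
```

View pics/c1.png

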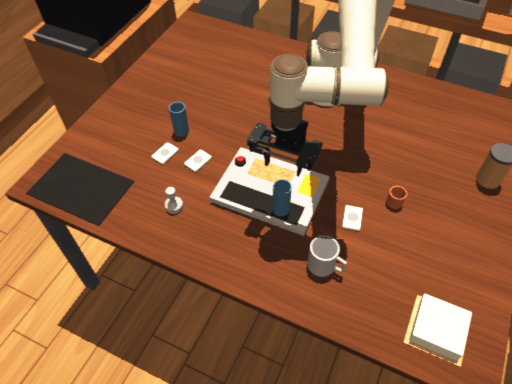

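The tumbler stands upright on the strip at pixel (282,197). Next, the second tumbler.

>>> move_arm:
  motion: [-0.4,0.9,0,0,0,0,-1,-0.8,1.8,0,0,0,0,-1,-1.2,2.8,0,0,0,0,-1,-1.6,3.8,0.1,0,-0.1,0.1,-1,-2.0,4.8,0.1,0,-0.1,0.2,-1,-2.4,5.7,0.1,0,-0.1,0.3,-1,-2.8,6.6,0.2,0,-0.1,0.32,-1,-3.2,7.5,0.4,0,-0.1,0.32,-1,-3.6,8.4,0.5,0,-0.1,0.32,-1,-4.0,9.4,0.6,0,-0.1,0.32,-1,-4.4,10.3,0.7,0,-0.1,0.32,-1,-4.8,11.2,0.8,0,-0.1,0.32,-1,-5.14,12.05,0.85,0,-0.1,0.32,-1,-5.14,12.05,0.85,0,-0.1,0.32,-1,-5.14,12.05,0.85,0,-0.1,0.32,-1,-5.14,12.05,0.85,0,-0.1,0.32,-1,-5.14,12.05,0.85,0,-0.1,0.32,-1,-5.14,12.05,0.85,0,-0.1,0.32,-1]

```text
time_s: 6.8
tcp_pos: [0.4428, -0.4087, 0.198]
ee_rot: [[1.0, 0.002, -0.004], [0.002, -1.0, 0.0], [-0.004, -0.0, -1.0]]
wrist_force: [-0.0, 0.1, 0.3]
gripper_width: 0.999
```

```bash
python3 wl.py w3; python3 plan.py  .444,-.41,.064,0
```

```text
t 6.85 tcp [ 0.4429 -0.4088  0.1982] yaw 0.11 tilt 0.20 F [0.4 0.  0.4] g 1.0 j [-27.  21.  -5.   0. -64. 117.]
t 6.85 tcp [ 0.4429 -0.4088  0.1982] yaw 0.11 tilt 0.20 F [0.4 0.  0.4] g 1.0 j [-27.  21.  -5.   0. -64. 117.]
(0.444, -0.41, 0.064, 0.0) -> [0.04 0.03 3.35] [-0.    0.04  0.02] dist 134mm rot 0
```

View pics/w3.png

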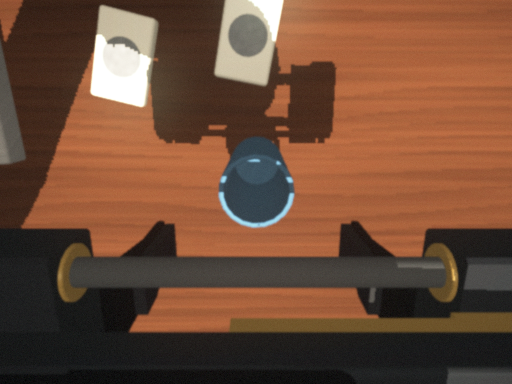

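```bash
python3 - <<'E'
from h import *
d=np.load('pics/w3.npz');cp=(d['K'],d['T'])
print(unproj('',[(256,189)],.12,cp),unproj('',[(124,57),(248,35)],.014,cp))
E
```

```text
[[ 0.4485 -0.4086  0.12  ]] [[ 0.5517 -0.2794  0.014 ]
 [ 0.5716 -0.4003  0.014 ]]
```

>>> move_arm:
  motion: [0.1,0.0,0.9,0,0,0,-1,0.1,0.0,1.8,0,0,0,-1,0.1,0.0,2.6,0,0,0,-1,0.1,0.0,3.1,0,0,0,-1,0.1,0.0,3.35,0,0,0,-1,0.1,0,3.35,0,0,0,-1,0.1,0,3.35,0,0,0,1,0.1,0,3.35,0,0,0,1,0.1,0,3.35,0,0,0,1,0.1,0,3.35,0,0,0,1,0.1,0,3.35,0,0,0,1,0.1,0,3.35,0,0,0,1,0.1,0,3.35,0,0,0,1,0.1,0,3.35,0,0,0,1]

```text
time_s: 8.02
tcp_pos: [0.4468, -0.4089, 0.065]
ee_rot: [[1.0, 0.002, -0.003], [0.002, -1.0, -0.001], [-0.003, 0.001, -1.0]]
wrist_force: [1.0, 0.2, 4.2]
gripper_width: 0.665
```

```bash
python3 plan.py .447,-.409,.155,0 .637,-.053,.16,1.5
```

```text
t 8.0167 tcp [ 0.4468 -0.4089  0.065 ] yaw 0.12 tilt 0.15 F [1.  0.2 4.2] g 0.665 j [-27.  29. -13.   0. -48. 117.]
(0.447, -0.409, 0.155, 0.0) -> [-0.    0.   -2.25] [0.01 0.03 0.02] dist 90mm rot 0
(0.637, -0.053, 0.16, 1.5) -> [ 4.77 -8.89 -2.39] [ 0.01  0.03 -0.28] dist 415mm rot 1
```

>>> move_arm:
  motion: [0,0,-0.8,0,0,0,1,0,0,-1.6,0,0,0,1,0.2,-0.4,-2.3,0,0,0,1,0.6,-1.2,-2.4,0,0,0,1,1.1,-2.0,-2.4,0,0,0,1,1.6,-2.9,-2.4,0,0,0,1,2.0,-3.7,-2.4,0,0,0,1,2.4,-4.5,-2.4,0,0,-0.1,1,2.9,-5.3,-2.4,0,0,-0.1,1,3.3,-6.2,-2.4,0,0,-0.2,1,3.8,-7.0,-2.4,0,0,-0.28,1,4.2,-7.8,-2.4,0,0,-0.28,1,4.6,-8.5,-2.4,0,0,-0.28,1,4.77,-8.89,-2.4,0,0,-0.28,1,4.77,-8.89,-2.4,0,0,-0.28,1,4.77,-8.89,-2.4,0,0,-0.28,1,4.77,-8.89,-2.4,0,0,-0.28,1,4.77,-8.89,-2.4,0,0,-0.28,1]

```text
time_s: 9.52
tcp_pos: [0.6362, -0.0542, 0.16]
ee_rot: [[1.0, 0.025, -0.004], [0.025, -1.0, -0.001], [-0.004, 0.001, -1.0]]
wrist_force: [0.2, -1.2, -2.6]
gripper_width: 0.665
```

```bash
python3 plan.py .636,-.053,.0982,1.5
```

```text
t 9.5167 tcp [ 0.6362 -0.0542  0.16  ] yaw 1.43 tilt 0.21 F [ 0.2 -1.2 -2.6] g 0.665 j [ 10.  26.  -2.   0. -62.  82.]
(0.636, -0.053, 0.0982, 1.5) -> [ 0.   -0.03  1.55] [ 0.01  0.04 -0.01] dist 62mm rot 0
```

>>> move_arm:
  motion: [0,-0.03,0.6,0,0,0,1,0,-0.03,1.15,0,0,0,1,0,-0.03,1.45,0,0,0,1,0,-0.03,1.54,0,0,0,1,0,-0.03,1.55,0,0,0,1,0,-0.03,1.55,0,0,0,1,0,-0.03,1.55,0,0,0,0.2,0,-0.03,1.55,0,0,0,-1,0,-0.03,1.55,0,0,0,-1,0,-0.03,1.55,0,0,0,-1,0,-0.03,1.55,0,0,0,-1,0,-0.03,0.9,0,0,0,-1,0,-0.03,0.2,0,0,0,-1,0,-0.03,-0.6,0,0,0,-1,0,-0.03,-1.3,0,0,0,-1,0,-0.03,-1.7,0,0,0,-1,0,-0.03,-1.7,0,0,0,-1]

```text
time_s: 10.93
tcp_pos: [0.6389, -0.053, 0.2337]
ee_rot: [[1.0, 0.026, 0.007], [0.026, -1.0, -0.001], [0.007, 0.001, -1.0]]
wrist_force: [0.6, 0.2, 0.8]
gripper_width: 0.996
```

```bash
cat > look.py <<'E'
from cups import *
from meas import blobs,white
for n in('scene','side'):
    im=imaging.capture(n);cv2.imwrite(f'pics/{__import__("sys").argv[1]}_{n}.png',im);m=bluemask(im)
    for g in((.633,.077),(.636,-.053)): print(n,fit(n,m,*g,.032,.12,.028,.029))
    print('cup',rim(n,im,.429,.397,.056,R=.09))
    blobs(n,im,.014,white,3000,6000,lab='saucer')
E
python3 look.py d
```

```text
scene (array([0.6338, 0.0786]), np.float64(0.4829838275909424))
scene (array([ 0.6349, -0.0538]), np.float64(0.4569895267486572))
cup (array([0.4285, 0.3975]), 29.68083381652832)
scene saucer c [ 0.4444 -0.0266] size [ 28.6 124.7] longang -87.46 area 3104.0
scene saucer c [ 0.5586 -0.0228] size [63.8 87.7] longang -79.95 area 3965.0
scene saucer c [ 0.5522 -0.2741] size [58.6 87.6] longang -13.63 area 4808.0
scene saucer c [0.5524 0.2928] size [87.9 56.7] longang 11.77 area 4665.0
scene saucer c [ 0.5718 -0.3976] size [58.7 87.5] longang -10.89 area 4807.0
side (array([0.6375, 0.0823]), np.float64(0.359963595867157))
side (array([ 0.644 , -0.0372]), np.float64(0.41077232360839844))
cup (array([0.431 , 0.3965]), 11.788534164428711)
side saucer c [0.5507 0.2873] size [90.3 61.8] longang 11.59 area 5243.5
side saucer c [ 0.5511 -0.2789] size [59.5 87.6] longang -13.39 area 4943.5
side saucer c [ 0.5706 -0.4019] size [58.2 87.5] longang -10.62 area 4845.0
side saucer c [0.5491 0.1767] size [217.3  43.4] longang 6.89 area 5412.0
side saucer c [0.8175 0.5885] size [149.  63.] longang 0.00 area 5855.0
```

View pics/d_side.png

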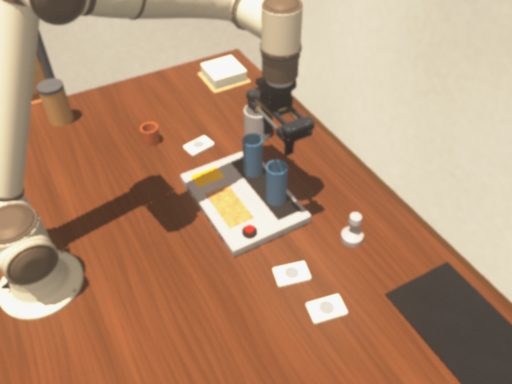

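View pics/d_scene.png

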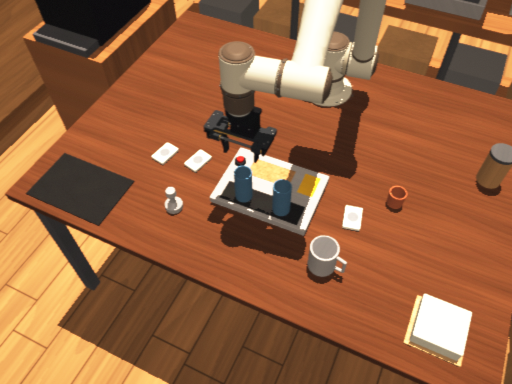

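```bash
python3 plan.py .552,-.277,.16,-13.5
```

```text
t 11.0333 tcp [ 0.6364 -0.0527  0.2285] yaw 1.42 tilt 0.13 F [-0.9 -0.3 -0.2] g 1.004 j [ 10.  23.   3.  -0. -70.  82.]
(0.552, -0.277, 0.16, -13.5) -> [-2.25  5.55  1.72] [0.   0.03 2.98] dist 249mm rot 15
```

>>> move_arm:
  motion: [-0.4,0.8,0,0,0,0.4,-1,-0.8,1.7,0,0,0,1,-1,-1.2,2.6,0,0,0,1.6,-1,-1.6,3.5,0.3,0,0,2.2,-1,-1.9,4.4,0.9,0,0,2.6,-1,-2.15,5.1,1.4,0,0,2.98,-1,-2.25,5.55,1.72,0,0,2.98,-1,-2.25,5.55,1.72,0,0,2.98,-1,-2.25,5.55,1.72,0,0,2.98,-1,-2.25,5.55,1.72,0,0,2.98,-1,-2.25,5.55,1.72,0,0,2.98,-1]

```text
time_s: 11.95
tcp_pos: [0.5526, -0.276, 0.1604]
ee_rot: [[0.973, -0.232, -0.001], [-0.232, -0.973, -0.0], [-0.001, 0.001, -1.0]]
wrist_force: [-0.7, -0.1, 0.8]
gripper_width: 0.998
```

```bash
cat > ws.py <<'E'
from plan import *
# wrist look: saucer nearest guess at height z ; args name x y ztop
n=sys.argv[1];gx,gy,z=map(float,sys.argv[2:5])
p=imaging.camera_params('wrist');im=imaging.capture('wrist');cp=(p['intrinsics'],p['world_from_camera'])
cv2.imwrite(f'pics/{n}.png',im);np.savez(f'pics/{n}.npz',K=cp[0],T=cp[1])
R=.09;s=2000.;o=rect('',im,z,gx-R,gx+R,gy-R,gy+R,s,cp);cv2.imwrite(f'pics/{n}_r.png',o)
h=cv2.cvtColor(o,cv2.COLOR_BGR2HSV).astype(int)
th=int(sys.argv[5]) if len(sys.argv)>5 else 130
m=((h[...,1]<90)&(h[...,2]>th)).astype(np.uint8)*255
m=cv2.morphologyEx(m,cv2.MORPH_CLOSE,np.ones((9,9),np.uint8))
m=cv2.morphologyEx(m,cv2.MORPH_OPEN,np.ones((9,9),np.uint8));cv2.imwrite(f'pics/{n}_m.png',m)
cs,_=cv2.findContours(m,cv2.RETR_EXTERNAL,cv2.CHAIN_APPROX_NONE)
for c in cs:
    if cv2.contourArea(c)<5000: continue
    rc=cv2.minAreaRect(c);b=cv2.boxPoints(rc);e=max(b[1]-b[0],b[2]-b[1],key=np.linalg.norm)
    print('c',gx+R-rc[0][1]/s,gy+R-rc[0][0]/s,'size',np.array(rc[1])/2,'ang',(np.degrees(np.arctan2(-e[0],-e[1]))+90)%180-90)
plan()
E
python3 ws.py w4 .552 -.277 .014
```

```text
c 0.5527155761718751 -0.2762713165283203 size [54.7118 84.4869] ang -13.240524
t 12.0 tcp [ 0.5527 -0.2759  0.1606] yaw -13.37 tilt 0.06 F [-0.8  0.9  0.7] g 0.999 j [-12.  24.  -6.   0. -60.  88.]
```

View pics/w4.png

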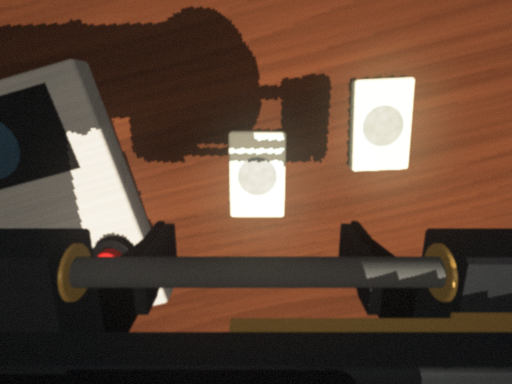

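>>> move_arm:
  motion: [0,0,0.9,0,0,0,-1,0,0,1.8,0,0,0,-1,0,0,2.7,0,0,0,-1,0,0,3.4,0,0,0,-1,0,0,3.8,0,0,0,-1,0,0,3.91,0,0,0,-1,0,0,3.91,0,0,0,-1,0,0,3.91,0,0,0,1,0,0,3.91,0,0,0,1,0,0,3.91,0,0,0,1,0,0,3.91,0,0,0,1,0,0,3.91,0,0,0,1,0,0,3.91,0,0,0,1,0,0,3.91,0,0,0,1,0,0,3.91,0,0,0,1]

```text
time_s: 13.25
tcp_pos: [0.5527, -0.2761, 0.0048]
ee_rot: [[0.973, -0.231, -0.0], [-0.231, -0.973, -0.001], [-0.0, 0.001, -1.0]]
wrist_force: [0.9, 0.1, 3.8]
gripper_width: 0.617
```

```bash
python3 plan.py .552,-.277,.09,-13.5 .5065,.1235,.1,1.5
```

```text
t 13.25 tcp [ 0.5527 -0.2761  0.0048] yaw -13.37 tilt 0.04 F [0.9 0.1 3.8] g 0.617 j [-12.  34. -14.   0. -41.  88.]
(0.552, -0.277, 0.09, -13.5) -> [-0.01  0.03 -2.13] [0.01 0.   0.03] dist 85mm rot 0
(0.5065, 0.1235, 0.1, 1.5) -> [-3.44 -9.45 -2.39] [ 0.01  0.   -2.97] dist 413mm rot 15
```

>>> move_arm:
  motion: [0,0,-0.8,0,0,0,1,0,0,-1.6,0,0,0,1,-0.2,-0.5,-2.3,0,0,0,1,-0.5,-1.3,-2.4,0,0,-0.3,1,-0.8,-2.2,-2.4,0,0,-0.6,1,-1.1,-3.1,-2.4,0,0,-1.0,1,-1.4,-4.0,-2.4,0,0,-1.3,1,-1.8,-4.9,-2.4,0,0,-1.6,1,-2.1,-5.8,-2.4,0,0,-2.0,1,-2.4,-6.7,-2.4,0,0,-2.3,1,-2.8,-7.6,-2.4,0,0,-2.6,1,-3.1,-8.5,-2.4,0,0,-2.97,1,-3.4,-9.2,-2.4,0,0,-2.97,1,-3.45,-9.43,-2.4,0,0,-2.97,1,-3.45,-9.43,-2.4,0,0,-2.97,1,-3.45,-9.43,-2.4,0,0,-2.97,1,-3.45,-9.43,-2.4,0,0,-2.97,1,-3.45,-9.43,-2.4,0,0,-2.97,1]

```text
time_s: 14.75
tcp_pos: [0.5056, 0.1216, 0.1003]
ee_rot: [[1.0, 0.024, -0.001], [0.024, -1.0, -0.001], [-0.001, 0.001, -1.0]]
wrist_force: [-0.2, -0.1, -0.9]
gripper_width: 0.613
```

```bash
python3 wl.py w5; python3 plan.py .506,.123,.0373,1.5
```

```text
t 14.8 tcp [0.5057 0.1216 0.1004] yaw 1.36 tilt 0.08 F [ 0.  -1.1 -1.2] g 0.619 j [ 31.  19. -24.   0. -47.  60.]
t 14.8 tcp [0.5057 0.1216 0.1004] yaw 1.36 tilt 0.08 F [ 0.  -1.1 -1.2] g 0.619 j [ 31.  19. -24.   0. -47.  60.]
(0.506, 0.123, 0.0373, 1.5) -> [ 0.01 -0.04  1.58] [ 0.01  0.01 -0.03] dist 63mm rot 0
```

View pics/w5.png

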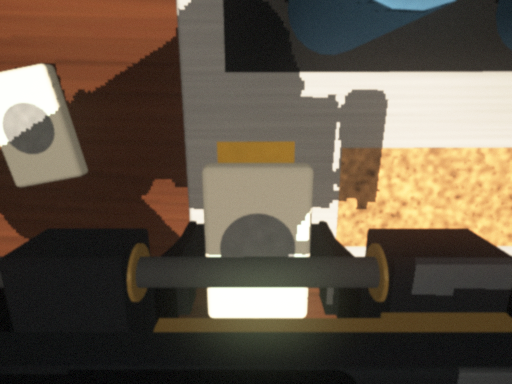

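```bash
python3 - <<'E'
from h import *
d=np.load('pics/w5.npz');cp=(d['K'],d['T'])
print(unproj('',[(217.5,141),(295.5,141),(186,141)],.032,cp));print(unproj('',[(204,165),(312,165),(208,318),(307,318)],.1095,cp))
E
```

```text
[[0.5481 0.1492 0.032 ]
 [0.5494 0.0952 0.032 ]
 [0.5476 0.171  0.032 ]]
[[0.5471 0.1466 0.1095]
 [0.5483 0.0961 0.1095]
 [0.4635 0.1461 0.1095]
 [0.4648 0.093  0.1095]]
```

>>> move_arm:
  motion: [0.02,0,0.6,0,0,-0.03,1,0.02,0,1.15,0,0,-0.03,1,0.02,0,1.45,0,0,-0.03,1,0.02,0,1.56,0,0,-0.03,1,0.02,0,1.58,0,0,-0.03,1,0.02,0,1.58,0,0,-0.03,1,0.02,0,1.58,0,0,-0.03,0.2,0.02,0,1.58,0,0,-0.03,-1,0.02,0,1.58,0,0,-0.03,-1,0.02,0,1.58,0,0,-0.03,-1,0.02,0,1.58,0,0,-0.03,-1,0.02,0,0.9,0,0,-0.03,-1,0.02,0,0.2,0,0,-0.03,-1,0.02,0,-0.6,0,0,-0.03,-1,0.02,0,-1.3,0,0,-0.03,-1,0.02,0,-1.3,0,0,-0.03,-1,0.02,0,-1.3,0,0,-0.03,-1]

```text
time_s: 16.22
tcp_pos: [0.5075, 0.1223, 0.1544]
ee_rot: [[1.0, 0.026, 0.003], [0.026, -1.0, 0.002], [0.003, -0.002, -1.0]]
wrist_force: [-0.6, -0.7, -0.9]
gripper_width: 0.999
```

```bash
python3 ws.py w6 .506 .122 .046;python3 plan.py .5515,.2915,.16,11.7
```

```text
c 0.5124292602539062 0.1092279052734375 size [125.9207 120.0506] ang 1.8182983
t 16.2667 tcp [0.5064 0.1217 0.1528] yaw 1.50 tilt 0.01 F [-0.5  0.5 -0.5] g 0.995 j [ 31.  16. -20.  -0. -54.  60.]
t 16.2667 tcp [0.5064 0.1217 0.1528] yaw 1.50 tilt 0.01 F [-0.5  0.5 -0.5] g 0.995 j [ 31.  16. -20.  -0. -54.  60.]
(0.5515, 0.2915, 0.16, 11.7) -> [ 1.24 -4.21 -0.18] [-0.    0.   -2.04] dist 176mm rot 10
```

View pics/w6.png

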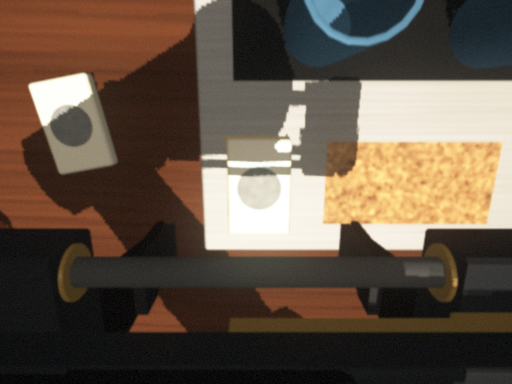

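>>> move_arm:
  motion: [0.3,-0.9,-0.1,0,0,-0.4,-1,0.5,-1.8,-0.18,0,0,-0.9,-1,0.8,-2.7,-0.18,0,0,-1.4,-1,1.05,-3.5,-0.18,0,0,-1.8,-1,1.24,-4.2,-0.18,0,0,-2.04,-1,1.24,-4.21,-0.18,0,0,-2.04,-1,1.24,-4.21,-0.18,0,0,-2.04,-1,1.24,-4.21,-0.18,0,0,-2.04,-1,1.24,-4.21,-0.18,0,0,-2.04,-1]

```text
time_s: 17.02
tcp_pos: [0.551, 0.29, 0.1592]
ee_rot: [[0.979, 0.202, -0.002], [0.202, -0.979, -0.001], [-0.002, 0.001, -1.0]]
wrist_force: [-0.6, -0.6, 0.4]
gripper_width: 0.999
```

```bash
python3 - <<'E'
from h import *
d=np.load('pics/w6.npz');cp=(d['K'],d['T'])
print(unproj('',[(259,188),(228,137),(291,137),(228,235),(291,235)],.046,cp))
E
python3 ws.py w7 .552 .292 .014 80
```

```text
[[0.5062 0.1202 0.046 ]
 [0.5484 0.1465 0.046 ]
 [0.5498 0.0954 0.046 ]
 [0.4625 0.1462 0.046 ]
 [0.4641 0.0908 0.046 ]]
c 0.5526912078857422 0.29198779296875 size [85.6465 56.1894] ang 11.725113
t 17.0667 tcp [0.5512 0.29   0.1596] yaw 11.63 tilt 0.08 F [-0.   0.1 -0.2] g 0.997 j [ 43.  25.  -5.  -0. -61.  59.]
```

View pics/w7.png

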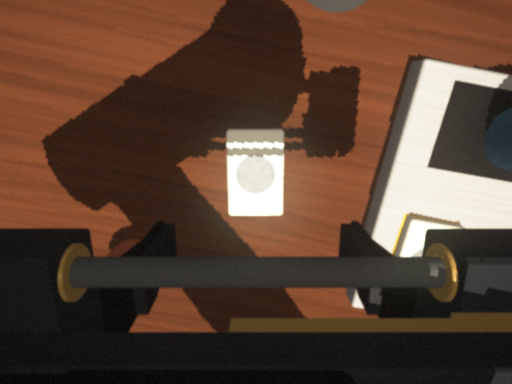

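>>> move_arm:
  motion: [0.05,-0.04,0.9,0,0,0,-1,0.05,-0.04,1.8,0,0,0,-1,0.05,-0.04,2.7,0,0,0,-1,0.05,-0.04,3.4,0,0,0,-1,0.05,-0.04,3.8,0,0,0,-1,0.05,-0.04,3.88,0,0,0,-1,0.05,-0.04,3.88,0,0,0,-1,0.05,-0.04,3.88,0,0,0,1,0.05,-0.04,3.88,0,0,0,1,0.05,-0.04,3.88,0,0,0,1,0.05,-0.04,3.88,0,0,0,1,0.05,-0.04,3.88,0,0,0,1,0.05,-0.04,3.88,0,0,0,1,0.05,-0.04,3.88,0,0,0,1,0.05,-0.04,3.88,0,0,0,1]

```text
time_s: 18.32
tcp_pos: [0.5528, 0.2921, 0.0049]
ee_rot: [[0.979, 0.202, -0.001], [0.202, -0.979, -0.0], [-0.001, 0.0, -1.0]]
wrist_force: [-1.8, -0.5, 2.9]
gripper_width: 0.609
```

```bash
python3 plan.py .506,.122,.1,1.5
```

```text
t 18.3167 tcp [0.5528 0.2921 0.0049] yaw 11.64 tilt 0.05 F [-1.8 -0.5  2.9] g 0.609 j [ 43.  35. -13.  -0. -42.  59.]
(0.506, 0.122, 0.1, 1.5) -> [-2.    3.93 -2.37] [0.   0.01 2.03] dist 200mm rot 10
```

>>> move_arm:
  motion: [0,0,-0.8,0,0,0,1,0,0,-1.6,0,0,0,1,-0.3,0.5,-2.3,0,0,0.2,1,-0.7,1.3,-2.37,0,0,0.6,1,-1.1,2.1,-2.37,0,0,1.0,1,-1.5,2.9,-2.37,0,0,1.5,1,-1.8,3.5,-2.37,0,0,1.9,1,-2,3.93,-2.37,0,0,2.03,1,-2,3.93,-2.37,0,0,2.03,1,-2,3.93,-2.37,0,0,2.03,1,-2,3.93,-2.37,0,0,2.03,1,-2,3.93,-2.37,0,0,2.03,1]

```text
time_s: 19.32
tcp_pos: [0.5066, 0.1229, 0.0997]
ee_rot: [[1.0, 0.027, -0.0], [0.027, -1.0, -0.0], [-0.0, 0.0, -1.0]]
wrist_force: [0.1, 0.0, -1.4]
gripper_width: 0.618
```

```bash
python3 plan.py .506,.122,.0515,1.5
```

```text
t 19.3167 tcp [0.5066 0.1229 0.0997] yaw 1.54 tilt 0.03 F [ 0.1  0.  -1.4] g 0.618 j [ 31.  19. -24.  -0. -47.  60.]
(0.506, 0.122, 0.0515, 1.5) -> [-0.01  0.02  1.21] [0.   0.01 0.01] dist 48mm rot 0
```

>>> move_arm:
  motion: [-0.01,0.02,0.5,0,0,0,1,-0.01,0.02,0.9,0,0,0,1,-0.01,0.02,1.12,0,0,0,1,-0.01,0.02,1.2,0,0,0,1,-0.01,0.02,1.22,0,0,0,1,-0.01,0.02,1.22,0,0,0,1,-0.01,0.02,1.22,0,0,0,0.2,-0.01,0.02,1.22,0,0,0,-1,-0.01,0.02,1.22,0,0,0,-1,-0.01,0.02,1.22,0,0,0,-1,-0.01,0.02,1.22,0,0,0,-1,-0.01,0.02,0.6,0,0,0,-1,-0.01,0.02,-0.1,0,0,0,-1,-0.01,0.02,-0.9,0,0,0,-1,-0.01,0.02,-1.5,0,0,0,-1,-0.01,0.02,-1.5,0,0,0,-1,-0.01,0.02,-1.5,0,0,0,-1]

```text
time_s: 20.73
tcp_pos: [0.507, 0.1225, 0.1614]
ee_rot: [[1.0, 0.027, 0.003], [0.027, -1.0, 0.002], [0.003, -0.002, -1.0]]
wrist_force: [0.3, -0.3, -0.5]
gripper_width: 1.006
```

```bash
python3 wl.py w8;python3 plan.py .46,0,.2,0 .571,-.4,.16,-11
```

```text
t 20.7833 tcp [0.506  0.122  0.1599] yaw 1.52 tilt 0.03 F [-0.5 -0.7 -0.9] g 0.999 j [ 31.  15. -19.  -0. -55.  60.]
t 20.7833 tcp [0.506  0.122  0.1599] yaw 1.52 tilt 0.03 F [-0.5 -0.7 -0.9] g 0.999 j [ 31.  15. -19.  -0. -55.  60.]
(0.46, 0.0, 0.2, 0.0) -> [-1.23  3.02 -1.  ] [-0.01  0.    0.3 ] dist 136mm rot 2
(0.571, -0.4, 0.16, -11.0) -> [ 1.28 13.09 -0.01] [-0.01  0.    2.5 ] dist 526mm rot 13
```

View pics/w8.png

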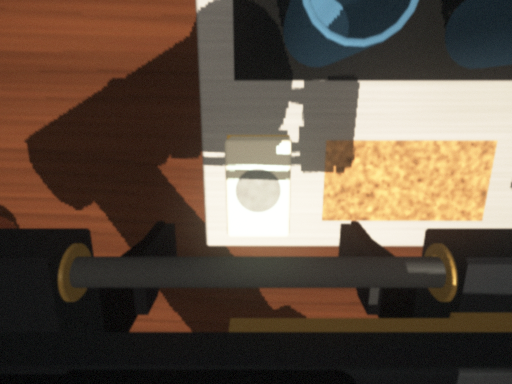

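>>> move_arm:
  motion: [0,0.6,-0.6,0,0,0,-1,0.1,1.5,-1,0,0,0.2,-1,0.2,2.5,-1,0,0,0.4,-1,0.3,3.5,-1,0,0,0.7,-1,0.4,4.5,-1,0,0,0.9,-1,0.5,5.5,-1,0,0,1.1,-1,0.6,6.5,-1,0,0,1.3,-1,0.7,7.5,-1,0,0,1.5,-1,0.8,8.5,-1,0,0,1.7,-1,0.9,9.5,-1,0,0,1.9,-1,1.0,10.5,-0.9,0,0,2.1,-1,1.1,11.4,-0.6,0,0,2.3,-1,1.2,12.3,-0.3,0,0,2.5,-1,1.28,13.0,0,0,0,2.5,-1,1.28,13.09,0,0,0,2.5,-1,1.28,13.09,0,0,0,2.5,-1,1.28,13.09,0,0,0,2.5,-1,1.28,13.09,0,0,0,2.5,-1,1.28,13.09,0,0,0,2.5,-1]

```text
time_s: 22.37
tcp_pos: [0.5715, -0.3988, 0.1604]
ee_rot: [[0.982, -0.189, 0.001], [-0.189, -0.982, 0.0], [0.001, -0.0, -1.0]]
wrist_force: [-0.5, -0.6, 0.6]
gripper_width: 1.0
```

```bash
python3 ws.py w9 .571 -.4 .014 90
```

```text
c 0.5719904632568359 -0.4037236251831055 size [64.5935 86.0766] ang -11.093727
t 22.4167 tcp [ 0.5715 -0.3988  0.1606] yaw -10.88 tilt 0.06 F [0.8 0.6 0.3] g 1.004 j [-22.  31.   7.  -0. -65. 101.]
```

View pics/w9.png

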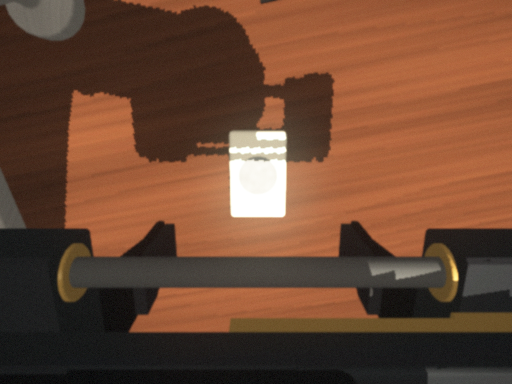

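```bash
python3 ws.py w9b .571 -.4 .014 150;python3 ws.py w9c .571 -.4 .014 180
```

```text
c 0.5722783050537108 -0.39959905242919924 size [55.0101 84.8034] ang -10.619659
t 22.4667 tcp [ 0.5715 -0.3989  0.1606] yaw -10.89 tilt 0.07 F [-1.1  1.2  0.5] g 1.0 j [-22.  31.   7.  -0. -65. 101.]
c 0.5721005401611328 -0.39964160156250006 size [55.0529 84.4862] ang -10.8403015
t 22.5167 tcp [ 0.5715 -0.3991  0.1605] yaw -10.90 tilt 0.07 F [-0.3 -0.5 -0.3] g 0.998 j [-22.  31.   7.  -0. -65. 101.]
```

>>> move_arm:
  motion: [0.02,0.01,0.9,0,0,0,-1,0.02,0.01,1.8,0,0,0,-1,0.02,0.01,2.7,0,0,0,-1,0.02,0.01,3.4,0,0,0,-1,0.02,0.01,3.8,0,0,0,-1,0.02,0.01,3.9,0,0,0,-1,0.02,0.01,3.9,0,0,0,-1,0.02,0.01,3.9,0,0,0,1,0.02,0.01,3.9,0,0,0,1,0.02,0.01,3.9,0,0,0,1,0.02,0.01,3.9,0,0,0,1,0.02,0.01,3.9,0,0,0,1,0.02,0.01,3.9,0,0,0,1,0.02,0.01,3.9,0,0,0,1,0.02,0.01,3.9,0,0,0,1]

```text
time_s: 23.77
tcp_pos: [0.5726, -0.3997, 0.0051]
ee_rot: [[0.982, -0.189, 0.002], [-0.189, -0.982, -0.0], [0.002, -0.0, -1.0]]
wrist_force: [-1.0, 0.2, 2.6]
gripper_width: 0.617
```

```bash
python3 plan.py .572,-.399,.12,-11 .506,.122,.12,1.5
```

```text
t 23.7667 tcp [ 0.5726 -0.3997  0.0051] yaw -10.89 tilt 0.09 F [-1.   0.2  2.6] g 0.617 j [-22.  40.  -2.  -0. -48. 101.]
(0.572, -0.399, 0.12, -11.0) -> [-0.01 -0.01 -2.87] [-0.   -0.02  0.02] dist 115mm rot 0
(0.506, 0.122, 0.12, 1.5) -> [ -4.09 -12.49  -2.88] [ 0.   -0.02 -2.48] dist 538mm rot 12
```

>>> move_arm:
  motion: [0,0,-0.8,0,0,0,1,0,0,-1.7,0,0,0,1,-0.2,-0.5,-2.5,0,0,0,1,-0.5,-1.3,-2.88,0,0,-0.2,1,-0.8,-2.2,-2.88,0,0,-0.4,1,-1.1,-3.2,-2.88,0,0,-0.6,1,-1.4,-4.2,-2.88,0,0,-0.8,1,-1.75,-5.2,-2.88,0,0,-1.0,1,-2.1,-6.2,-2.88,0,0,-1.2,1,-2.4,-7.2,-2.88,0,0,-1.4,1,-2.7,-8.2,-2.88,0,0,-1.6,1,-3.0,-9.2,-2.88,0,0,-1.8,1,-3.4,-10.2,-2.88,0,0,-2.1,1,-3.7,-11.2,-2.88,0,0,-2.3,1,-4.0,-12.1,-2.88,0,0,-2.48,1,-4.09,-12.49,-2.88,0,0,-2.48,1,-4.09,-12.49,-2.88,0,0,-2.48,1,-4.09,-12.49,-2.88,0,0,-2.48,1,-4.09,-12.49,-2.88,0,0,-2.48,1,-4.09,-12.49,-2.88,0,0,-2.48,1]

```text
time_s: 25.43
tcp_pos: [0.5059, 0.1207, 0.1198]
ee_rot: [[1.0, 0.025, 0.001], [0.025, -1.0, -0.001], [0.001, 0.001, -1.0]]
wrist_force: [0.2, -0.7, -1.4]
gripper_width: 0.616
```

```bash
python3 plan.py .506,.122,.0657,1.5
```

```text
t 25.4333 tcp [0.5059 0.1207 0.1198] yaw 1.41 tilt 0.05 F [ 0.2 -0.7 -1.4] g 0.616 j [ 31.  18. -22.   0. -50.  60.]
(0.506, 0.122, 0.0657, 1.5) -> [ 0.   -0.03  1.35] [ 0.01 -0.01 -0.02] dist 54mm rot 0
```

>>> move_arm:
  motion: [0,-0.03,0.5,0,0,0,1,0,-0.03,1.0,0,0,0,1,0,-0.03,1.25,0,0,0,1,0,-0.03,1.34,0,0,0,1,0,-0.03,1.36,0,0,0,1,0,-0.03,1.36,0,0,0,1,0,-0.03,1.36,0,0,0,0.2,0,-0.03,1.36,0,0,0,-1,0,-0.03,1.36,0,0,0,-1,0,-0.03,1.36,0,0,0,-1,0,-0.03,1.36,0,0,0,-1,0,-0.03,0.6,0,0,0,-1,0,-0.03,-0.1,0,0,0,-1,0,-0.03,-0.9,0,0,0,-1,0,-0.03,-1.5,0,0,0,-1,0,-0.03,-1.5,0,0,0,-1,0,-0.03,-1.5,0,0,0,-1]

```text
time_s: 26.85
tcp_pos: [0.5065, 0.1224, 0.1816]
ee_rot: [[1.0, 0.025, 0.004], [0.025, -1.0, 0.002], [0.004, -0.002, -1.0]]
wrist_force: [-0.6, -0.5, 0.8]
gripper_width: 0.999
```

```bash
python3 wl.py w10; python3 look.py e |grep -v saucer;python3 plan.py .43,.397,.16,0
```

```text
t 26.9 tcp [0.5056 0.122  0.18  ] yaw 1.40 tilt 0.06 F [ 0.1  0.3 -1.2] g 1.0 j [ 31.  14. -18.   0. -58.  60.]
scene (array([0.6333, 0.0791]), np.float64(0.48426997661590576))
scene (array([ 0.6351, -0.0539]), np.float64(0.45596247911453247))
cup (array([0.4285, 0.3975]), 24.83846092224121)
side (array([0.638 , 0.0849]), np.float64(0.4311875104904175))
side (array([ 0.6564, -0.0179]), np.float64(0.3257444500923157))
cup (array([0.431 , 0.3965]), 11.166118621826172)
t 27.0 tcp [0.505  0.1216 0.1787] yaw 1.40 tilt 0.13 F [-0.5 -0.6  0.2] g 0.999 j [ 31.  14. -18.   0. -58.  60.]
(0.43, 0.397, 0.16, 0.0) -> [-1.71 -6.93  0.46] [0.02 0.02 0.28] dist 286mm rot 1
```

View pics/w10.png

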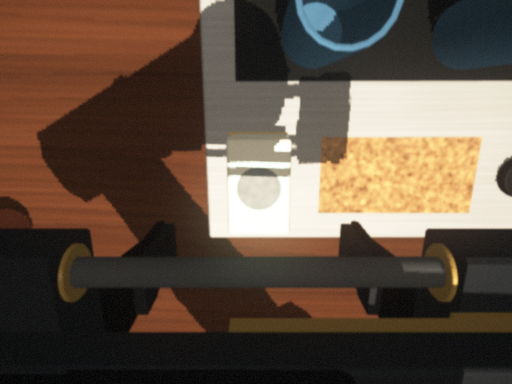

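View pics/e_scene.png

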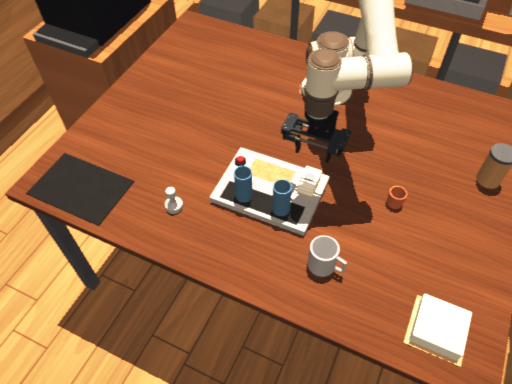

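The pile looks flush and the cup is still at (0.429, 0.397). I'm going to it now.

>>> move_arm:
  motion: [-0.2,-0.8,0,0,0,0,-1,-0.4,-1.7,0,0,0,0,-1,-0.6,-2.6,0,0,0,0.1,-1,-0.9,-3.5,0,0,0,0.1,-1,-1.1,-4.5,0.2,0,0,0.2,-1,-1.3,-5.4,0.3,0,0,0.28,-1,-1.55,-6.2,0.4,0,0,0.28,-1,-1.7,-6.8,0.45,0,0,0.28,-1,-1.7,-6.93,0.45,0,0,0.28,-1,-1.7,-6.93,0.45,0,0,0.28,-1,-1.7,-6.93,0.45,0,0,0.28,-1,-1.7,-6.93,0.45,0,0,0.28,-1]

```text
time_s: 28.0
tcp_pos: [0.4303, 0.3957, 0.1598]
ee_rot: [[1.0, -0.001, -0.002], [-0.001, -1.0, -0.003], [-0.002, 0.003, -1.0]]
wrist_force: [-0.0, -0.5, 0.3]
gripper_width: 1.001
```

```bash
python3 wl.py w11; python3 plan.py .43,.397,.009,0
```

```text
t 28.05 tcp [0.4305 0.3956 0.1601] yaw -0.09 tilt 0.18 F [-0.3 -0.1  0.1] g 1.0 j [ 58.  21. -10.  -0. -59.  32.]
t 28.05 tcp [0.4305 0.3956 0.1601] yaw -0.09 tilt 0.18 F [-0.3 -0.1  0.1] g 1.0 j [ 58.  21. -10.  -0. -59.  32.]
(0.43, 0.397, 0.009, 0.0) -> [-0.   -0.04  3.78] [ 0.03  0.02 -0.02] dist 151mm rot 0
```

View pics/w11.png

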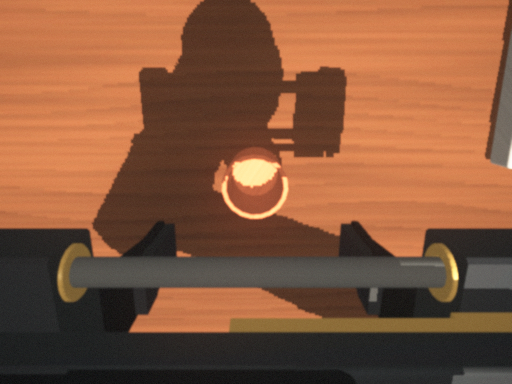

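```bash
python3 - <<'E'
from h import *
d=np.load('pics/w11.npz');cp=(d['K'],d['T'])
print(unproj('',[(255,186),(222,186),(288,186),(255,218)],.056,cp))
E
```

```text
[[0.4314 0.3964 0.056 ]
 [0.4314 0.4238 0.056 ]
 [0.4313 0.369  0.056 ]
 [0.4031 0.3965 0.056 ]]
```

>>> move_arm:
  motion: [0.02,-0.02,0.9,0,0,0,-1,0.02,-0.02,1.8,0,0,0,-1,0.02,-0.02,2.7,0,0,0,-1,0.02,-0.02,3.4,0,0,0,-1,0.02,-0.02,3.7,0,0,0,-1,0.02,-0.02,3.7,0,0,0,-1,0.02,-0.02,3.7,0,0,0,1,0.02,-0.02,3.7,0,0,0,1,0.02,-0.02,3.7,0,0,0,1,0.02,-0.02,3.7,0,0,0,1,0.02,-0.02,3.7,0,0,0,1,0.02,-0.02,3.7,0,0,0,1,0.02,-0.02,3.7,0,0,0,1,0.02,-0.02,3.7,0,0,0,1]

```text
time_s: 29.22
tcp_pos: [0.4314, 0.3967, 0.0131]
ee_rot: [[1.0, -0.001, -0.001], [-0.001, -1.0, -0.001], [-0.001, 0.001, -1.0]]
wrist_force: [-1.4, -0.4, 5.5]
gripper_width: 0.633
```

```bash
python3 plan.py .431,.396,.13,0 .50,-.03,.15,1.5
```

```text
t 29.2167 tcp [0.4314 0.3967 0.0131] yaw -0.06 tilt 0.08 F [-1.4 -0.4  5.5] g 0.633 j [ 58.  31. -19.  -0. -40.  32.]
(0.431, 0.396, 0.13, 0.0) -> [-0.01  0.02 -2.92] [ 0.01  0.01 -0.01] dist 117mm rot 0
(0.5, -0.03, 0.15, 1.5) -> [ 1.72 10.67 -3.41] [ 0.01  0.01 -0.31] dist 453mm rot 2
```

>>> move_arm:
  motion: [0,0,-0.8,0,0,0,1,0,0,-1.7,0,0,0,1,0,0.3,-2.6,0,0,0,1,0.1,1,-3.3,0,0,0,1,0.3,1.9,-3.41,0,0,0,1,0.5,2.9,-3.41,0,0,0,1,0.6,3.9,-3.41,0,0,0,1,0.8,4.9,-3.41,0,0,0,1,1.0,5.9,-3.41,0,0,0,1,1.1,6.9,-3.41,0,0,-0.1,1,1.3,7.9,-3.41,0,0,-0.2,1,1.5,8.9,-3.41,0,0,-0.31,1,1.6,9.8,-3.41,0,0,-0.31,1,1.72,10.5,-3.41,0,0,-0.31,1,1.72,10.67,-3.41,0,0,-0.31,1,1.72,10.67,-3.41,0,0,-0.31,1,1.72,10.67,-3.41,0,0,-0.31,1,1.72,10.67,-3.41,0,0,-0.31,1]

```text
time_s: 30.72
tcp_pos: [0.4995, -0.0293, 0.1496]
ee_rot: [[1.0, 0.027, -0.002], [0.027, -1.0, -0.001], [-0.002, 0.001, -1.0]]
wrist_force: [0.3, 0.3, -1.1]
gripper_width: 0.633
```

```bash
python3 plan.py .50,-.03,.0458,1.5
```

```text
t 30.7167 tcp [ 0.4995 -0.0293  0.1496] yaw 1.54 tilt 0.10 F [ 0.3  0.3 -1.1] g 0.633 j [ 15.  14. -23.   0. -53.  76.]
(0.5, -0.03, 0.0458, 1.5) -> [0.02 0.02 2.59] [0.01 0.02 0.01] dist 104mm rot 0
```

>>> move_arm:
  motion: [0.02,0.02,0.8,0,0,0,1,0.02,0.02,1.6,0,0,0,1,0.02,0.02,2.2,0,0,0,1,0.02,0.02,2.5,0,0,0,1,0.02,0.02,2.59,0,0,0,1,0.02,0.02,2.6,0,0,0,1,0.02,0.02,2.6,0,0,0,1,0.02,0.02,2.6,0,0,0,0.2,0.02,0.02,2.6,0,0,0,-1,0.02,0.02,2.6,0,0,0,-1,0.02,0.02,2.6,0,0,0,-1,0.02,0.02,2.6,0,0,0,-1,0.02,0.02,1.8,0,0,0,-1,0.02,0.02,0.9,0,0,0,-1,0.02,0.02,0,0,0,0,-1,0.02,0.02,-0.8,0,0,0,-1,0.02,0.02,-0.8,0,0,0,-1,0.02,0.02,-0.8,0,0,0,-1]

```text
time_s: 32.22
tcp_pos: [0.5016, -0.0298, 0.1839]
ee_rot: [[1.0, 0.027, 0.004], [0.027, -1.0, 0.001], [0.004, -0.001, -1.0]]
wrist_force: [-0.4, -0.2, -0.9]
gripper_width: 1.003
```

```bash
python3 wl.py w12; python3 - <<'E'
from h import *
d=np.load('pics/w12.npz');cp=(d['K'],d['T'])
C=np.array([.5645,.0095]);a=np.radians(1.5);R=np.array([[np.cos(a),-np.sin(a)],[np.sin(a),np.cos(a)]])
print('power',C+R@[-.055,-.135])
for n in('scene','side'):
    im=imaging.capture(n);cv2.imwrite(f'pics/f_{n}.png',im)
    c=proj(n,[[.55,.0,.05]])[0].astype(int);u,v=c
    cv2.imwrite(f'pics/f_{n}_c.png',cv2.resize(im[v-75:v+75,u-90:u+90],None,fx=4,fy=4,interpolation=cv2.INTER_CUBIC))
E
```

```text
t 32.2667 tcp [ 0.5002 -0.03    0.182 ] yaw 1.50 tilt 0.02 F [ 0.2  0.8 -0.1] g 0.999 j [ 15.  12. -20.  -0. -58.  76.]
power [ 0.5131 -0.1269]
```

View pics/w12.png

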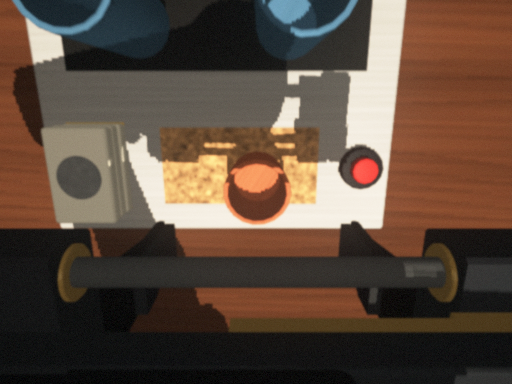

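View pics/f_scene_c.png

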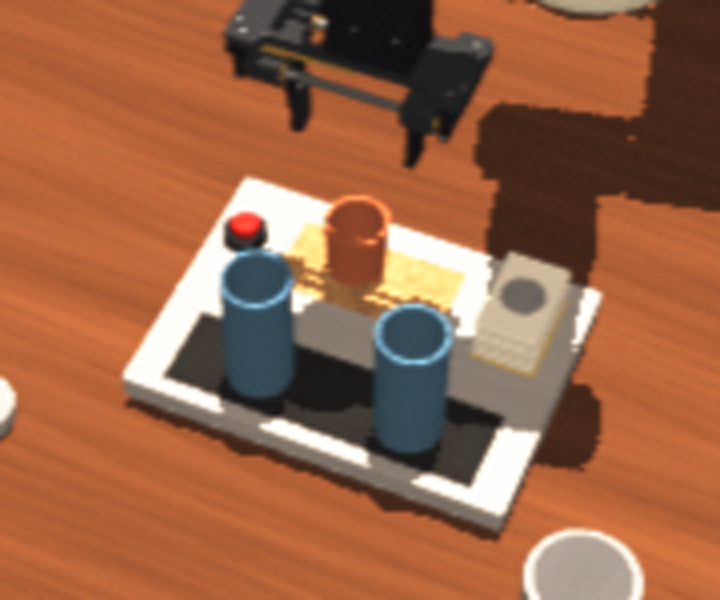

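View pics/f_side_c.png

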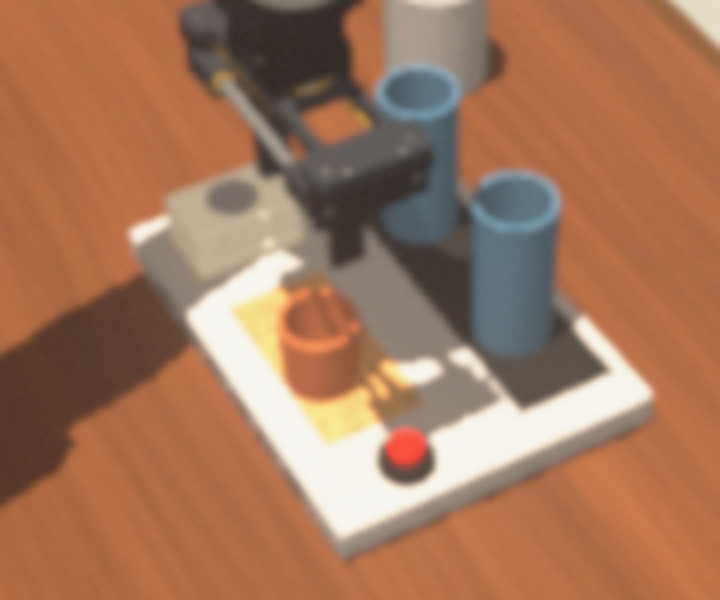

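```bash
python3 - <<'E'
from h import *
from scipy.optimize import least_squares
d=np.load('pics/w12.npz');cps={'w':(d['K'],d['T']),'scene':P('scene'),'side':P('side')}
obs=[]
for k,f in(('w','w12'),('scene','f_scene'),('side','f_side')):
    im=cv2.imread(f'pics/{f}.png').astype(int);m=((im[...,2]>150)&(im[...,1]<70)&(im[...,0]<70)).astype(np.uint8)
    nn,l,s,c=cv2.connectedComponentsWithStats(m);i=1+np.argmax(s[1:,4]);print(k,c[i],s[i]);obs.append((k,c[i]))
    for z in(.04,.045,.05,.055):print(z,unproj('',[c[i]],z,cps[k])[0,:2])
g=lambda X:np.concatenate([(proj('',[X],cps[k])[0]-c)*(2 if k!='w' else 1) for k,c in obs])
o=least_squares(g,[.51,-.127,.045]);print(o.x,o.fun)
E
python3 plan.py .513,-.127,.10,1.5
```

```text
w [365.2609 168.1196] [352 158  27  25  92]
0.04 [ 0.5128 -0.1318]
0.045 [ 0.5138 -0.1301]
0.05 [ 0.5148 -0.1285]
0.055 [ 0.5158 -0.1268]
scene [239.9286 159.7143] [237 158   7   4  14]
0.04 [ 0.509  -0.1285]
0.045 [ 0.5128 -0.1264]
0.05 [ 0.5166 -0.1243]
0.055 [ 0.5203 -0.1222]
t 32.3667 tcp [ 0.4994 -0.0302  0.1803] yaw 1.51 tilt 0.25 F [-0.2 -0.6  0.1] g 0.999 j [ 15.  12. -20.  -0. -58.  76.]
(0.513, -0.127, 0.1, 1.5) -> [0.29 2.43 2.01] [0.01 0.05 0.  ] dist 127mm rot 0Traceback (most recent call last):
  File "<stdin>", line 7, in <module>
    return _wrapfunc(a, 'argmax', axis=axis, out=out, **kwds)
    return bound(*args, **kwds)
ValueError: attempt to get argmax of an empty sequence
```

>>> move_arm:
  motion: [0.1,0.7,0,0,0,0,1,0.2,1.5,0,0,0,0,1,0.3,2.2,0.4,0,0,0,1,0.34,2.43,1.2,0,0,0,1,0.34,2.43,2.0,0,0,0,1,0.34,2.43,2.4,0,0,0,1,0.34,2.43,2.75,0,0,0,1,0.34,2.43,2.75,0,0,0,1,0.34,2.43,2.75,0,0,0,1,0.34,2.43,2.75,0,0,0,1,0.34,2.43,2.75,0,0,0,1,0.34,2.43,2.75,0,0,0,1]

```text
time_s: 33.37
tcp_pos: [0.5158, -0.127, 0.0714]
ee_rot: [[1.0, 0.027, -0.002], [0.027, -1.0, -0.001], [-0.002, 0.001, -1.0]]
wrist_force: [0.5, -0.0, 0.6]
gripper_width: 0.177
```

```bash
python3 wl.py w13; python3 plan.py .513,-.127,.048,1.5;python3 - <<'E'
from h import *
for n in('scene','side'):
    im=imaging.capture(n);cv2.imwrite(f'pics/g_{n}.png',im)
    u,v=proj(n,[[.513,-.127,.06]])[0].astype(int)
    cv2.imwrite(f'pics/g_{n}_c.png',cv2.resize(im[v-40:v+40,u-50:u+50],None,fx=7,fy=7,interpolation=cv2.INTER_CUBIC))
E
```

```text
t 33.4167 tcp [ 0.5156 -0.127   0.0713] yaw 1.52 tilt 0.14 F [-0.4 -0.5  0.4] g 0.126 j [  4.  22. -24.   0. -44.  88.]
t 33.4167 tcp [ 0.5156 -0.127   0.0713] yaw 1.52 tilt 0.14 F [-0.4 -0.5  0.4] g 0.126 j [  4.  22. -24.   0. -44.  88.]
(0.513, -0.127, 0.048, 1.5) -> [-0.06 -0.    0.58] [0.01 0.03 0.  ] dist 23mm rot 0
```

View pics/g_side_c.png

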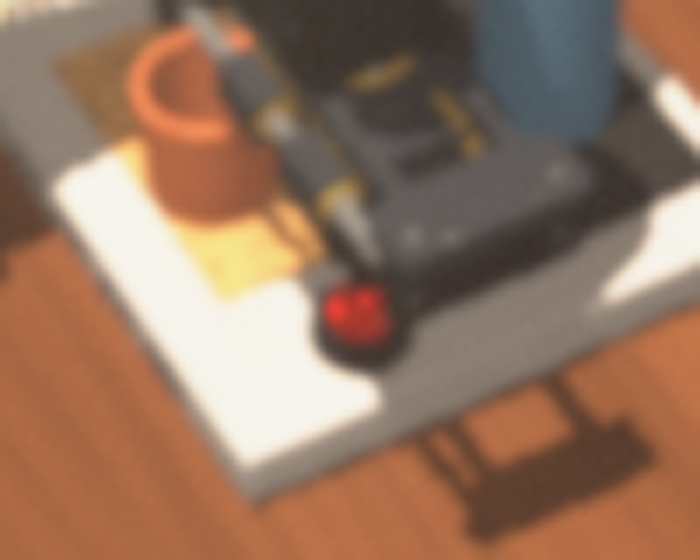

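View pics/g_scene_c.png

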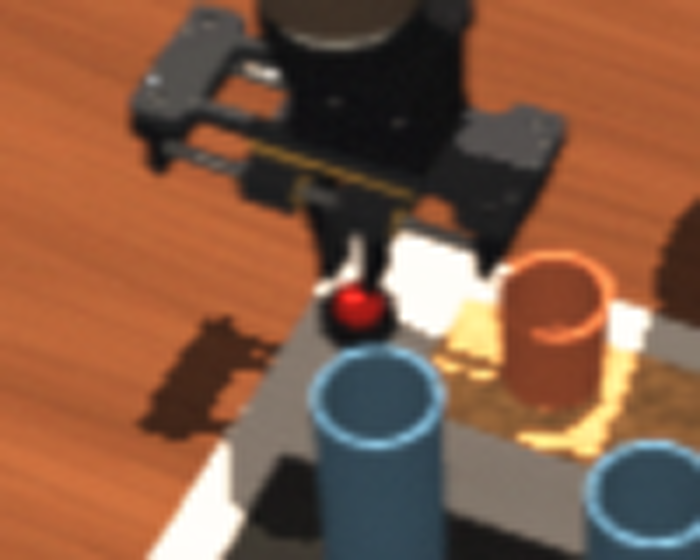

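View pics/w13.png

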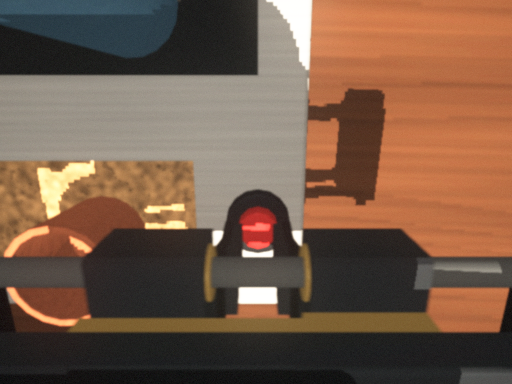

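>>> move_arm:
  motion: [-0.04,0,0,0,0,0,1,-0.04,0,0,0,0,0,1,-0.04,0,0,0,0,0,1,-0.04,0,0.2,0,0,0,1,-0.04,0,0.35,0,0,0,1,-0.04,0,0.43,0,0,0,1,-0.04,0,0.43,0,0,0,1]

```text
time_s: 34.1
tcp_pos: [0.5132, -0.1271, 0.0528]
ee_rot: [[1.0, 0.027, -0.005], [0.027, -1.0, -0.001], [-0.005, 0.001, -1.0]]
wrist_force: [-1.9, 2.5, 2.7]
gripper_width: 0.002
```

>>> move_arm:
  motion: [0,0,0,0,0,0,1,0,0,0.05,0,0,0,1,0,0,0.1,0,0,0,1,0,0,0.1,0,0,0,1]

```text
time_s: 34.43
tcp_pos: [0.5132, -0.1271, 0.0489]
ee_rot: [[1.0, 0.027, -0.005], [0.027, -1.0, -0.001], [-0.005, 0.001, -1.0]]
wrist_force: [-1.6, 2.0, 4.4]
gripper_width: 0.003
```

>>> move_arm:
  motion: [0,0,0.05,0,0,0,1,0,0,0.08,0,0,0,1,0,0,0.08,0,0,0,1]

```text
time_s: 34.68
tcp_pos: [0.5133, -0.1271, 0.0482]
ee_rot: [[1.0, 0.028, -0.005], [0.028, -1.0, -0.002], [-0.005, 0.002, -1.0]]
wrist_force: [-5.5, 2.9, 18.2]
gripper_width: 0.006
```

Bottomed out at 18 N with no further travel, so the button is fully down. Releasing it and retreating.

>>> move_arm:
  motion: [0,0,0,0,0,0,1,0,0,-0.4,0,0,0,1,-0.1,0,-1.2,0,0,0,1,-0.5,0,-2.0,0,0,0,1,-1.2,0.3,-2.8,0,0,0,1,-1.6,0.6,-3.4,0,0,0,1,-1.6,0.6,-3.4,0,0,0,1,-1.6,0.6,-3.4,0,0,0,1,-1.6,0.6,-3.4,0,0,0,1]

```text
time_s: 35.43
tcp_pos: [0.4504, -0.1526, 0.1841]
ee_rot: [[1.0, 0.027, -0.005], [0.027, -1.0, -0.001], [-0.005, 0.001, -1.0]]
wrist_force: [0.6, 1.1, -0.0]
gripper_width: 0.006
```

```bash
python3 wl.py w14; python3 - <<'E'
from h import *
for n in('scene','side'):
    im=imaging.capture(n);cv2.imwrite(f'pics/k_{n}.png',im)
    u,v=proj(n,[[.55,.0,.05]])[0].astype(int)
    cv2.imwrite(f'pics/k_{n}_c.png',cv2.resize(im[v-75:v+75,u-90:u+90],None,fx=4,fy=4,interpolation=cv2.INTER_CUBIC))
E
```

```text
t 35.4833 tcp [ 0.4503 -0.1524  0.1835] yaw 1.58 tilt 0.37 F [-0.   0.2 -0.8] g 0.005 j [  1.  10. -23.   0. -58.  91.]
```

View pics/k_scene_c.png

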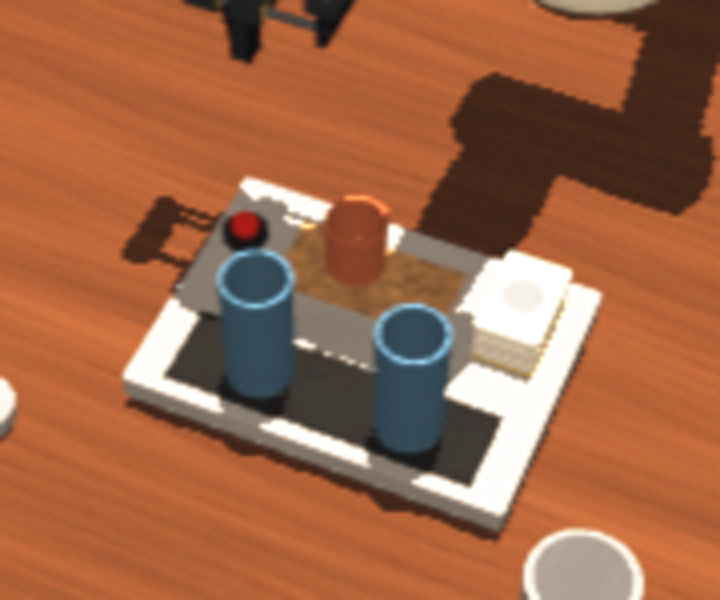

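View pics/k_side.png

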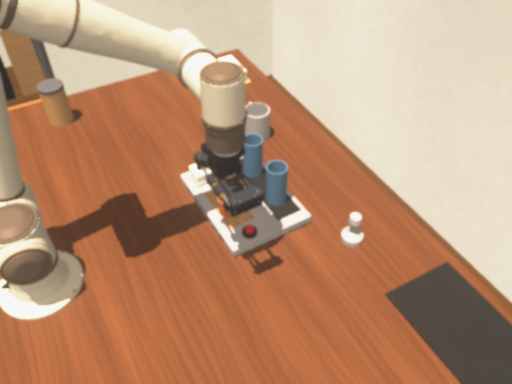

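View pics/w14.png

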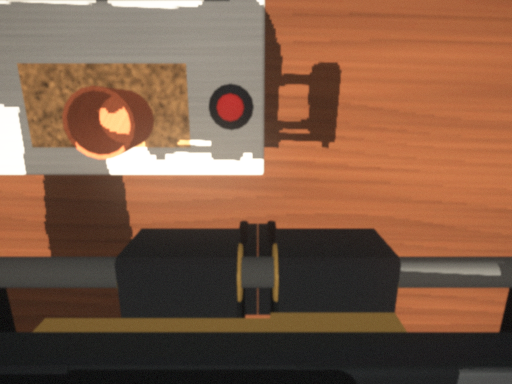

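Everything is still in place and the arm is clear, so I'm handing in.

```bash
python3 -c "
from station import r
print(r.finish_job())"
```

```text
the job is handed in; nothing more can be done
None
```

The cup warmer is loaded, and I handed the job in at about 35.5 s of robot time. No verdict was reported.

- **Tumblers:** I stood both on the black strip first, at about (0.633, 0.078) and (0.635, −0.054) m. The last pictures show both upright.
- **Saucers:** There were three, and I piled them on the yellow rectangle. The first sat within about 2 mm of the rectangle. The wrist pictures after each placing show the edges flush, though I compared them by eye and did not measure the top two.
- **Cup:** There was one. I stood it on the cork mat at about (0.500, −0.030) m. It was not knocked aside at any point.
- **Button:** I pressed until it stopped moving, with the force rising from 4.4 N to 18 N. I then released it and backed away. The pictures show the cap in place, but I could not read the button's own position.
- **Jug and tamper:** I did not touch either one.

**Checks that disagreed or failed:**
- The scene and side cameras differed by up to 5 mm in y on the warmer and saucers. I went by the wrist camera, which was closer to the scene camera.
- The side-camera fits of the placed tumblers were poor because the arm or gripper partly hid them, so I relied on the scene view.
- The automatic triangulation of the button failed because the side view had too few red pixels. I used the warmer's geometry and the contact force instead.

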